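Ready the fragment imaging box for the next shot

TASK

Get the imaging box ready for the next tile fragment: click its filter wheel round until the second filter clockwise from the blank cap (seen from above, not counting the blank itself) sits in its stop under the camera. Also catch the finger hole of the sample tray with the pull hook and draw the tray smoothly out to its stop, never touching the tray itself, so that the old fragment lies there ready to be changed. Stand the hook upright on the bench again, clear of the tray, and leave the pot, scraper and brush alone.

Things in the scene. Friction and masses are not known exactly. Their poses are not given: they have to be found in the camera images.
- imager: Grey imaging box, fixed: 160 (x) by 180 (y) by 120 mm tall. Origin on the bench below the lens axis, mid-box; z up. The tray slides out along -x through the front face at x = -80 mm (to the robot's right); y points from lens to wheel hub (roughly to the robot). Camera post (60 mm wide, 220 mm tall) at y = -93 to -105 mm; the 48 mm square camera it carries fills z = 178 to 276 mm over the origin.
- lens (a point): Centre of the lens's lower face, 178 mm above the bench, 14 mm above the cells' tops. The lens is a 46 mm cylinder under the camera, pointing down. The cell under it is the one in use.
- wheel_hub (a point): Point on the filter wheel's vertical axis, 152 mm above the bench, 75 mm from the lens axis, on the imager's +y. The hub's boss is 26 mm across, top at 156 mm. A sprung ball holds the wheel at six stops 60 degrees apart, each with one cell under the lens. About 3 N sideways on a cell takes it out of a stop; past half way (30 degrees) it snaps on to the next stop by itself.
- blank_cap (a point): Centre of the top of the blank cell, 164 mm above the bench, 75 mm from the hub axis. It goes round with the wheel, so its bearing from the hub tells how the wheel stands. The first filter clockwise of it is 60 degrees on, the second 120 degrees, seen from above.
- sample_tray: Shallow steel tray, 112 mm wide, with an upright black front plate 116 mm wide (19 to 65 mm above the bench) and before it a level lip 56 mm wide. Origin at the imager's origin when shut, axes parallel to the imager's; slides along -x by 125 mm to a stop, takes about 2 to 3 N and stays where left. Its floor is 34 mm above the bench, its rim 48 mm.
- tray_hole (a point): Centre of the round finger hole (26 mm, right through) in the tray's lip, at the lip's upper face, 45 mm above the bench. The lip is 5 mm thick, free below down to the bench, and reaches 46 mm out from the front plate; the hole's centre is 23 mm before that plate and 29 mm before the box's front when shut.
- pull_hook: Pull hook, about 160 mm long, 0.11 kg: a flat-sided wooden handle 95 (x) by 22 (y) by 38 mm (z) standing on its lower edge; a steel shank 8 mm thick leaves its +x end 30 mm above the underside and turns down at x = 110 mm. Origin at the centre of the handle's underside; x towards the hook, z up when it stands.
- hook_tip (a point): Lower end of the down-turned hook (8 mm thick), 110 mm ahead of the handle's middle along its x and 3 mm above the level of its underside. The underside of the shank is 23 mm above this end.
- fragment: Flat grey piece of painted ridge tile, about 70 by 55 by 14 mm, lying loose on the tray's floor (out of sight while the tray is shut). Origin at the centre of its underside.
- paint_pot: Bystander: open steel paint pot, 110 mm across, 85 mm tall. Origin at the centre of its underside.
- scraper: Bystander: scraper with a handle, 190 mm long, lying on the bench.
- flat_brush: Bystander: brush, 190 mm long, lying on the bench.
- filter_wheel: Black disc 200 mm across on the box's roof, z = 138 to 146 mm, turning endlessly either way. On it six aluminium cells, 36 mm across, 18 mm tall (tops at 164 mm), 60 degrees apart at radius 75 mm (39 mm free between them): five with dark glass (filters, alike), one a plain metal cap with a slot (blank). Cells can be pushed or gripped. Origin on the axis at its underside; blank along its own -y.
Not all that is in view belongs to the job. What is meant by the pull_hook is not orange or purple, and is the smaller of those in its own colour.

How it is judged:
By the outcome, as a careful person would: the job done as asked, in the order asked, and still so for the second after the job is handed in, with the robot touching nothing.
It also fails if it takes over 64 s, if anything falls off the work surface, if the arm or the gripper's body presses on something with over 40 N, if the wrist force passes 120 N, or if a joint passes its speed limit or range.

ROBOT

A 6-joint arm with a two-finger parallel gripper is mounted at the origin on the work surface. World frame = base frame: x ahead of the robot, y to its left, z up, the work surface at z = 0. Lengths are in m, angles in degrees, forces in N, time in s.
With the tool pointing down it reaches from about 0.3 to 0.75 m from the base axis. Payload 8.5 kg.
Tool frame: the origin (TCP) lies midway between the tips of the shut fingers; the grasp point (between the pads) lies 19 mm behind it; y points along the fingers, x is the direction in which the jaws open and shut, and the axes are right-handed (so a half turn about y gives the same grasp; the last joint's range is limited). The gripper opens to 85 mm and grips with 20 to 120 N. Pads are 22 mm wide; open, the fingers measure 114 mm over their backs; the gripper's body (76 mm by 85 mm) begins 54 mm behind the grasp point. The pads swing forward as they close: fully open they stand 13 mm farther back than shut.
Start: joints at [-85.789, 21.807, 74.336, -0, 83.858, -12.336], TCP at [0.157, -0.527, 0.205] pointing down, gripper open.
Joint ranges: [-178.18, 178.18], [-50.72, 133.34], [12.68, 142.11], [-81.47, 261.47], [9.98, 163.14], [-165.26, 165.26]. Speed limits (degrees/s): [136.94, 136.94, 180, 180, 180, 180].

INTERFACE

Orientations are given as a 3x3 rotation matrix whose columns are the frame's x, y, z axes.
In Python, from rig import env gives the robot as it stands.
- The arm moves only by the tool carry_out, never from a script. Its argument "plan" is a list of rows, each a list of 3 entries, a list of its own where there are three numbers: the shift along the tool's x, y, z in m, then the turn, a rotation vector about the tool's x, y, z in degrees, then the finger opening in m, from 0 to 0.0854. In form: [[[dx, dy, dz], [ax, ay, az], jaw], ...]. A call has 1 to 8 rows; each row shifts and turns the commanded pose from where the row before left it, along the tool's axes as they then stand; what a row does not reach is not made up. A row lasts 1/8 s, in which the tool goes at most 62.5 mm and 10.7 degrees, less where a joint would pass 70% of its speed; a pose out of reach is approached as far as the arm can. A call is refused whole if a number of a shift passes 0.0625 or a number of a turn 10.7, either way. A call with a gripper value outside its range is refused whole. The fingers move at their own pace and stop on an object; "force" is the grip in N (left out, the last holds). Time passes only in rows, so rows that do not move let the fingers close. It gives the time, the measured TCP pose, the force and the opening at its end, in the units of the state.
- env.observe(): the state, without advancing time (a new reading comes with each control period).
- env.get_image(name): name is "scene" or "top" or "wrist"; returns a dict with "image" (420x560x3 uint8, red, green, blue), "vfov" (degrees; the focal length in pixels is half the picture's height over the tangent of half this angle, whatever the lens; pixels are square), "cx", "cy" (the principal point, pixels), "rvec" (rotation vector, rad) and "tvec" (3), from world to camera coordinates, as OpenCV has them; the wrist camera has in their place "tool_from_camera" (4x4, takes a point from camera to tool coordinates, whose origin is the TCP and whose axes are the tool frame's). Camera axes: x right, y down, z forward; pixel columns grow to the right and rows downward; lengths in m; the calibration is good to about 2 mm. The wrist camera is an equidistant fisheye: a pixel r from the principal point sees the ray r / f radians off the axis. A picture is of the moment at which its call begins: read the wrist's pose just before it. There is no depth.
- env.close_job(): hands the job in, once; it reports no verdict.
Trained networks look in a picture, given as the dict that the camera call returned (one of the last four; its "shot" number tells which), for a name from the list of things; names that differ only in an ending like _2 or _b are one class to them, and where a whole thing is asked for, a point or a joint stands for the part that bears it (a point fixed in the world has none). Each returns a list of dicts, best first, with "conf" (0 to 1); they miss things now and then, are a little off and sometimes report something else, mostly with a low value. They report only what shows in the picture. A call takes as long as a camera call. They do not tell look-alikes from the thing itself.
- env.outline_of(target, picture): "mask" (420x560 bool, what is visible of it) and "pixel" ([row, column] in pixels, amid what is visible of it).
The state is a dict: "time_s": time; "q": joint angles; "qvel": joint speeds; "joint_efforts": joint torques, N m; "position": TCP position; "tool_rot": TCP orientation; "ft_force": force on the tool from outside, world axes, zero at the start; "wrist_torque": the same for the moment, N m; "grip_width": finger opening in m.
Only numpy, scipy, OpenCV 4.12 (cv2) and the standard library are available. Lean on these libraries where they do the work, as an engineer would, in place of code of your own. Each camera call takes 0.05 s, during which the arm holds its last target.

## Working session

There is one attempt and no reset: what is moved stays moved. The work goes in short steps, Python scripts to look and compute and a tool call to move; the robot and the scene stay as the last step left them, time stands still between calls to the robot, and variables do not carry over. Pictures are saved under pics/ and viewed, and the job is handed in when it is done.

Besides the shell and the picture viewer there is one more tool, called as name([rows], argument=value, ...), one row to a line, values as JSON. carry_out: Moves the arm, as the interface text tells. Its arguments: {"type":"object","properties":{"plan":{"type":"array","items":{"type":"array"}},"force":{"type":"number"}},"required":["plan"]}

```bash
ls; mkdir -p pics
cat > h.py <<'E'
import numpy as np, cv2
from rig import env
def save(p,name,crop=None,scale=1):
    im=p["image"][:,:,::-1]
    if crop: r0,r1,c0,c1=crop; im=im[r0:r1,c0:c1]
    im=cv2.resize(im,None,fx=scale,fy=scale,interpolation=cv2.INTER_CUBIC)
    cv2.imwrite("pics/"+name,im)
def ray(p,row,col):
    f=210/np.tan(np.radians(p["vfov"])/2)
    R=cv2.Rodrigues(np.array(p["rvec"],float))[0]; t=np.array(p["tvec"],float).ravel()
    d=R.T@np.array([(col-p["cx"])/f,(row-p["cy"])/f,1.]); return -R.T@t,d
def atz(p,row,col,z):
    o,d=ray(p,row,col); return o+d*(z-o[2])/d[2]
def proj(p,X):
    f=210/np.tan(np.radians(p["vfov"])/2)
    R=cv2.Rodrigues(np.array(p["rvec"],float))[0]; t=np.array(p["tvec"],float).ravel()
    c=(R@np.atleast_2d(X).T).T+t
    return np.c_[c[:,1]/c[:,2]*f+p["cy"],c[:,0]/c[:,2]*f+p["cx"]]
E
python3 - <<'E'
from h import *
for n in("scene","top","wrist"):
    p=env.get_image(n); save(p,n+"0.png",scale=1.4)
    print(n,p["image"].shape,p["vfov"],p["cx"],p["cy"],p.get("rvec"),p.get("tvec"))
    for t in["imager","lens","wheel_hub","blank_cap","sample_tray","tray_hole","pull_hook","hook_tip","paint_pot","scraper","flat_brush","filter_wheel"]:
        print(t,[(round(d["conf"],2),np.round(d["pixel"]).tolist(),int(d["mask"].sum())) for d in env.outline_of(t,p)])
s=env.observe(); print(s)
E
```

```text
pics
scene (420, 560, 3) 55.92915682847956 273.5754612986873 209.674835022102 [ 2.22150071  0.77189575 -0.32819733] [-0.36991341 -0.09367502  1.41820962]
imager [(0.64, [210.0, 336.0], 6781), (0.31, [282.0, 200.0], 585)]
lens [(0.92, [208.0, 336.0], 6759)]
wheel_hub [(0.91, [212.0, 334.0], 6780)]
blank_cap [(0.79, [194.0, 313.0], 2068)]
sample_tray [(0.93, [241.0, 317.0], 606)]
tray_hole [(0.78, [246.0, 315.0], 643), (0.58, [212.0, 336.0], 6852)]
pull_hook [(0.75, [369.0, 170.0], 1427), (0.58, [283.0, 201.0], 526)]
hook_tip [(0.85, [275.0, 121.0], 760), (0.81, [367.0, 171.0], 1486), (0.57, [236.0, 232.0], 422), (0.32, [164.0, 364.0], 658)]
paint_pot [(0.72, [166.0, 365.0], 568)]
scraper []
flat_brush [(0.62, [220.0, 399.0], 337)]
filter_wheel [(0.84, [193.0, 314.0], 2094)]
top (420, 560, 3) 42.733141545040766 273.1911642189755 218.74225758518799 [ 2.13363669 -2.16196747  0.16997346] [1.60422933e-03 4.78375523e-01 1.72915365e+00]
imager [(0.84, [190.0, 225.0], 4980)]
lens [(0.71, [187.0, 224.0], 5074)]
wheel_hub [(0.76, [188.0, 225.0], 4962)]
blank_cap [(0.7, [203.0, 222.0], 3070)]
sa
[... 958 characters left out ...]
91e-04,
        8.38580884e+01, -1.23358996e+01]), 'qvel': array([ 0.02180807, -0.03186224, -0.05849681, -0.01674646, -0.02993386,
        0.00993852]), 'joint_efforts': array([-3.74408100e-04, -4.48329091e+01, -2.31461692e+01, -1.73038457e-04,
        5.36263524e-04,  4.66212583e-06]), 'position': array([ 0.15663707, -0.52720804,  0.20511006]), 'tool_rot': array([[ 2.84798711e-01,  4.50710457e-06,  9.58587343e-01],
       [-9.58587343e-01,  2.97563938e-05,  2.84798711e-01],
       [-2.72404849e-05, -1.00000000e+00,  1.27950360e-05]]), 'ft_force': array([ 0.66748629, -1.22866294,  0.91253749]), 'wrist_torque': array([ 0.03216956, -0.02341411, -0.05511968]), 'grip_width': 0.08544868739851277}
```

View pics/scene0.png

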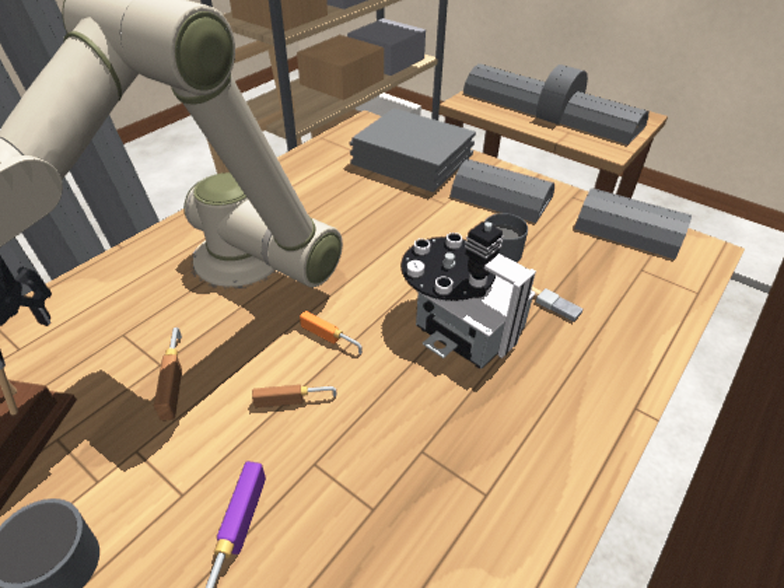

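View pics/top0.png

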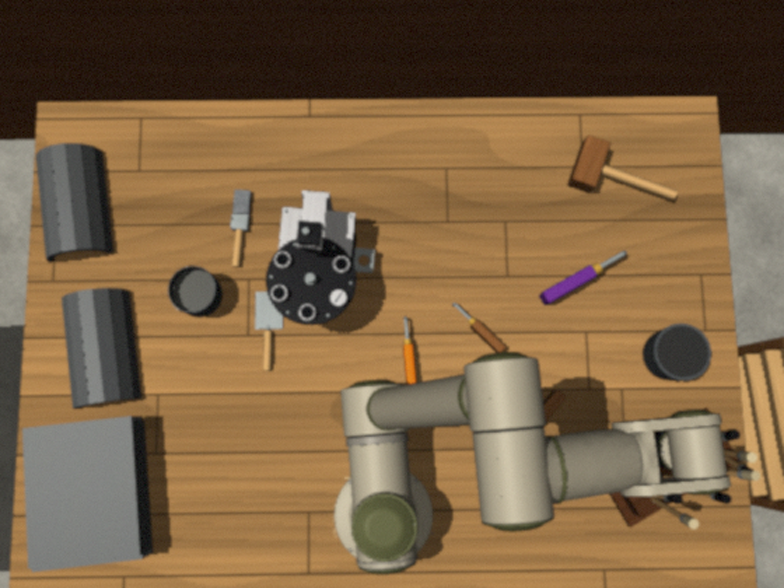

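View pics/wrist0.png

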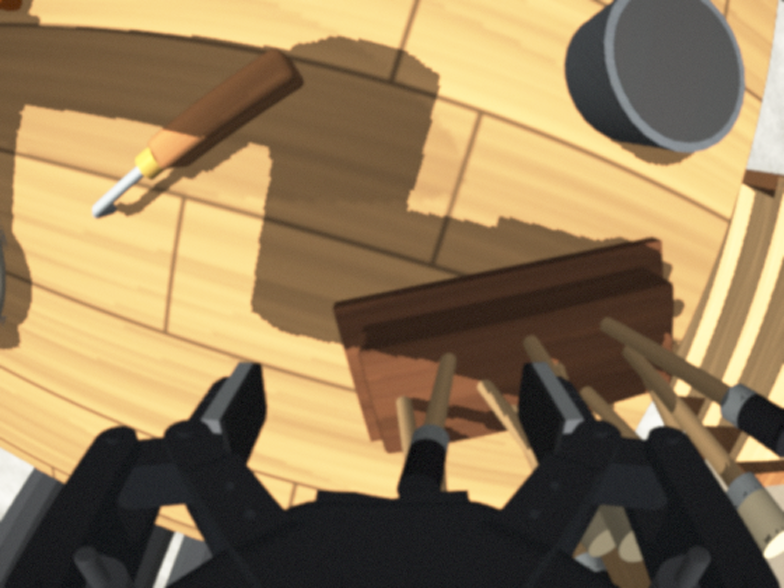

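Run:
```python
from h import *
p=env.get_image("scene"); save(p,"sc1.png",(220,310,90,270),4); save(p,"sc2.png",(140,270,270,420),4)
q=env.get_image("top"); save(q,"t2.png",(130,240,180,280),6); save(q,"t3.png",(205,300,280,420),5)
import pickle; pickle.dump((p,q),open("p0.pkl","wb"))
```

```text
(no output)
```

View pics/sc1.png

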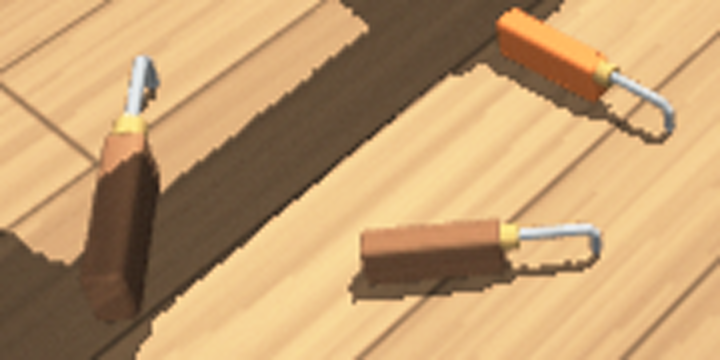

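View pics/sc2.png

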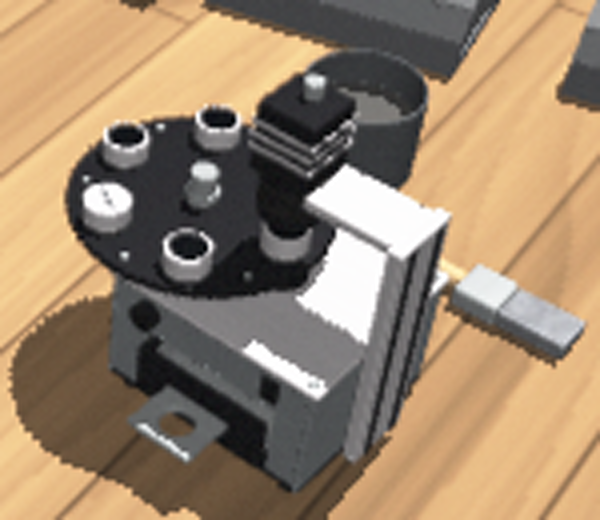

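View pics/t2.png

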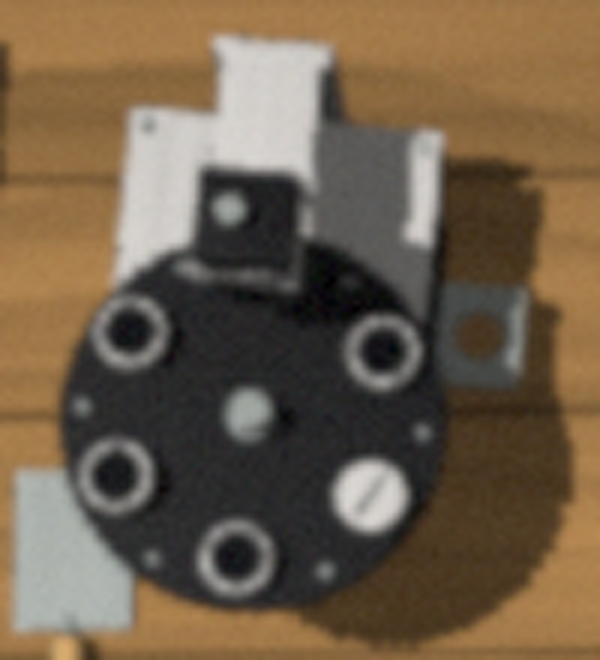

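View pics/t3.png

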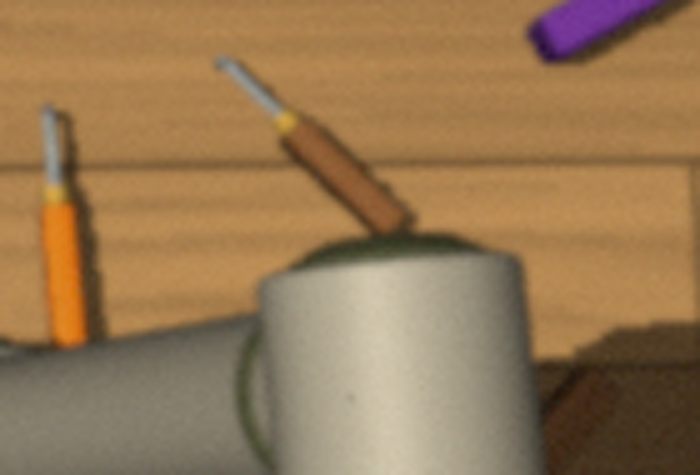

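Run:
```python
from h import *
import pickle
p,q=pickle.load(open("p0.pkl","rb"))
T=lambda x,y,z,c=(180,130,6):atz(q,c[1]+(y)/c[2]-.5*(1-1/c[2])+0.0,c[0]+x/c[2]-.5*(1-1/c[2]),z)
S=lambda x,y,z,c=(90,220,4):atz(p,c[1]+y/c[2],c[0]+x/c[2],z)
hub=T(250,413,.156);print("hub",hub)
cells=dict(c2=(382,350),blank=(370,496),c6=(235,560),c8=(117,475),c10=(130,330))
for k,v in cells.items():
    X=T(*v,.164); d=X-hub; print(k,X.round(4),np.hypot(*d[:2]).round(4),np.degrees(np.arctan2(d[1],d[0])).round(1))
c=(270,140,4)
hs=S(203,178,.156,c);print("hub scene",hs, "blank",S(107,205,.164,c))
for k,v in dict(b=(107,205),c1=(126,140),c2=(217,122),c3=(188,250)).items():
    X=S(*v,.164,c); d=X-hs; print(k,X.round(4),np.hypot(*d[:2]).round(4),np.degrees(np.arctan2(d[1],d[0])).round(1))
print("hole top",T(481,336,.045),"scene",S(180,420,.045,c))
t3=(280,205,5)
a=[T(400,228,.038,t3),T(290,125,.036,t3),T(224,63,.034,t3)]
print("A top: back,front,bend",[x.round(4) for x in a],np.linalg.norm(a[0]-a[1]),np.linalg.norm(a[0]-a[2]))
b=[S(362,238,.038),S(510,233,.034),S(598,232,.034)]
print("A scene",[x.round(4) for x in b],np.linalg.norm(b[0]-b[1]),np.linalg.norm(b[0]-b[2]))
b=[S(112,275,.038),S(128,128,.034),S(140,60,.034)]
print("B scene",[x.round(4) for x in b],np.linalg.norm(b[0]-b[1]),np.linalg.norm(b[0]-b[2]))
```

```text
hub [0.52553105 0.15539885 0.156     ]
c2 [0.556  0.0872 0.164 ] 0.0747 -65.9
blank [0.4803 0.0937 0.164 ] 0.0765 -126.2
c6 [0.4483 0.1622 0.164 ] 0.0775 174.9
c8 [0.4928 0.2223 0.164 ] 0.0745 116.1
c10 [0.568  0.2161 0.164 ] 0.0741 55.0
hub scene [0.51820003 0.1653959  0.156     ] blank [0.48554517 0.08845788 0.164     ]
b [0.4855 0.0885 0.164 ] 0.0836 -113.0
c1 [0.4528 0.1583 0.164 ] 0.0658 -173.8
c2 [0.4945 0.2196 0.164 ] 0.0592 113.6
c3 [0.558  0.0846 0.164 ] 0.0901 -63.8
hole top [0.5881945  0.03822325 0.045     ] scene [0.58995014 0.04299032 0.045     ]
A top: back,front,bend [array([ 0.3708, -0.2849,  0.038 ]), array([ 0.4396, -0.2155,  0.036 ]), array([ 0.4816, -0.1735,  0.034 ])] 0.09774432290131556 0.15714662411041924
A scene [array([ 0.372 , -0.2796,  0.038 ]), array([ 0.4448, -0.2129,  0.034 ]), array([ 0.491 , -0.1752,  0.034 ])] 0.09886249757946831 0.1584318699541903
B scene [array([ 0.2654, -0.4022,  0.038 ]), array([ 0.1639, -0.3165,  0.034 ]), array([ 0.1151, -0.27  ,  0.034 ])] 0.1328258752232734 0.20018296603951097
```

```bash
cat >> h.py <<'E'
from scipy.spatial.transform import Rotation as Ro
def Rdown(b):  # tool x bearing b deg, y down
    c,s=np.cos(np.radians(b)),np.sin(np.radians(b))
    return np.array([[c,0,-s],[s,0,c],[0,-1,0]])
def bearing(R): return np.degrees(np.arctan2(R[1,0],R[0,0]))
def plan(pos,yaw,tgt,tyaw,n,jaw,ny=None):
    """yaw change given tyaw-yaw as signed; rows in tool axes"""
    rows=[];p=np.array(pos,float);b=yaw
    for i in range(n):
        g=np.array(pos)+(np.array(tgt)-pos)*(i+1)/n
        nb=yaw+(tyaw-yaw)*(i+1)/n
        d=Rdown(b).T@(g-p); d=np.round(d,4); w=np.round(-(nb-b),1)
        p=p+Rdown(b)@d; b=b-w
        rows.append([[*map(float,d)],[0,float(w),0],jaw])
    for k in range(0,n,8): print(str(rows[k:k+8]).replace(" ",""))
    print("end",p.round(4),round(b,2)); return p,b
E
python3 - <<'E'
from h import *
s=env.observe();p,b=plan(s["position"],bearing(s["tool_rot"]),np.array([.40,-.30,.26]),bearing(s["tool_rot"])+60,8,0)
p,b=plan(p,b,[.5179,.0788,.235],85,12,0)
E
```

```text
[[[-0.0186,-0.0069,0.0372],[0,-7.5,0],0],[[-0.0135,-0.0068,0.0394],[0,-7.5,0],0],[[-0.0083,-0.0069,0.0408],[0,-7.5,0],0],[[-0.0029,-0.0068,0.0415],[0,-7.5,0],0],[[0.0026,-0.0069,0.0415],[0,-7.5,0],0],[[0.0079,-0.0069,0.0409],[0,-7.5,0],0],[[0.0132,-0.0068,0.0395],[0,-7.5,0],0],[[0.0183,-0.0069,0.0373],[0,-7.5,0],0]]
end [ 0.4    -0.3001  0.26  ] -13.46
[[[0.0022,0.0021,0.033],[0,-8.2,0],0],[[0.0069,0.0021,0.0323],[0,-8.2,0],0],[[0.0114,0.0021,0.0311],[0,-8.2,0],0],[[0.0158,0.002,0.029],[0,-8.2,0],0],[[0.0197,0.0021,0.0266],[0,-8.2,0],0],[[0.0233,0.0021,0.0234],[0,-8.2,0],0],[[0.0264,0.0021,0.0199],[0,-8.2,0],0],[[0.029,0.0021,0.0159],[0,-8.2,0],0]]
[[[0.031,0.0021,0.0116],[0,-8.2,0],0],[[0.0323,0.0021,0.0071],[0,-8.2,0],0],[[0.0329,0.002,0.0024],[0,-8.3,0],0],[[0.033,0.0021,-0.0024],[0,-8.2,0],0]]
end [0.5179 0.0788 0.235 ] 85.04
```

carry_out([
  [[0,-0.03,0],[0,0,0],0.0],
  [[0,-0.025,0],[0,0,0],0.0],
  [[-0.0186,0,0.0372],[0,-7.5,0],0],
  [[-0.0135,0,0.0394],[0,-7.5,0],0],
  [[-0.0083,0,0.0408],[0,-7.5,0],0],
  [[-0.0029,0,0.0415],[0,-7.5,0],0],
  [[0.0026,0,0.0415],[0,-7.5,0],0],
  [[0.0079,0,0.0409],[0,-7.5,0],0],
])

```text
time_s: 3.05
position: [0.34, -0.3558, 0.2602]
tool_rot: [[0.881, 0.0, 0.473], [-0.473, -0.0, 0.881], [0.0, -1.0, -0.0]]
ft_force: [-0.7, -0.5, 0.7]
grip_width: -0.0
```

Run:
```python
from h import *
s=env.observe();print(s["position"],bearing(s["tool_rot"]),s["q"])
p,b=plan(s["position"],bearing(s["tool_rot"]),[.5179,.0788,.235],85,15,0)
```

```text
[ 0.33999861 -0.35575659  0.26022627] -28.215240733021993 [-6.01133203e+01  1.38318999e+01  7.69370465e+01  2.92690790e-03
  8.92170711e+01 -3.18981187e+01]
[[[-0.0032,0.0017,0.0311],[0,-7.5,0],0],[[0.0008,0.0017,0.0313],[0,-7.6,0],0],[[0.005,0.0016,0.0309],[0,-7.5,0],0],[[0.009,0.0017,0.03],[0,-7.6,0],0],[[0.0128,0.0017,0.0286],[0,-7.5,0],0],[[0.0165,0.0017,0.0266],[0,-7.6,0],0],[[0.0198,0.0017,0.0242],[0,-7.5,0],0],[[0.0229,0.0017,0.0214],[0,-7.6,0],0]]
[[[0.0254,0.0016,0.0182],[0,-7.5,0],0],[[0.0277,0.0017,0.0147],[0,-7.6,0],0],[[0.0293,0.0017,0.011],[0,-7.5,0],0],[[0.0305,0.0017,0.007],[0,-7.6,0],0],[[0.0312,0.0017,0.0029],[0,-7.5,0],0],[[0.0313,0.0016,-0.0012],[0,-7.6,0],0],[[0.0308,0.0017,-0.0053],[0,-7.5,0],0]]
end [0.5179 0.0788 0.235 ] 84.98
```

carry_out([
  [[-0.0032,0.0017,0.0311],[0,-7.5,0],0],
  [[0.0008,0.0017,0.0313],[0,-7.6,0],0],
  [[0.005,0.0016,0.0309],[0,-7.5,0],0],
  [[0.009,0.0017,0.03],[0,-7.6,0],0],
  [[0.0128,0.0017,0.0286],[0,-7.5,0],0],
  [[0.0165,0.0017,0.0266],[0,-7.6,0],0],
  [[0.0198,0.0017,0.0242],[0,-7.5,0],0],
  [[0.0229,0.0017,0.0214],[0,-7.6,0],0],
])

```text
time_s: 4.05
position: [0.4353, -0.1244, 0.2467]
tool_rot: [[0.846, 0.0, -0.533], [0.533, -0.0, 0.846], [0.0, -1.0, -0.0]]
ft_force: [0.9, -0.4, 0.1]
grip_width: 0.0001
```

carry_out([
  [[0.0254,0.0016,0.0182],[0,-7.5,0],0],
  [[0.0277,0.0017,0.0147],[0,-7.6,0],0],
  [[0.0293,0.0017,0.011],[0,-7.5,0],0],
  [[0.0305,0.0017,0.007],[0,-7.6,0],0],
  [[0.0312,0.0017,0.0029],[0,-7.5,0],0],
  [[0.0313,0.0016,-0.0012],[0,-7.6,0],0],
  [[0.0308,0.0017,-0.0053],[0,-7.5,0],0],
  [[0,0,0],[0,0,0],0],
])

```text
time_s: 5.05
position: [0.5191, 0.0784, 0.2346]
tool_rot: [[0.089, -0.0, -0.996], [0.996, 0.0, 0.089], [0.0, -1.0, 0.0]]
ft_force: [0.1, 0.2, 0.5]
grip_width: 0.0001
```

Run:
```python
from h import *
s=env.observe();print(s["position"],bearing(s["tool_rot"]),s["q"])
p=env.get_image("scene"); save(p,"s3.png",(110,270,250,430),4)
p=env.get_image("top"); save(p,"t4.png",(120,250,170,300),5)
p=env.get_image("wrist"); save(p,"w4.png",None,1.4)
```

```text
[0.51907048 0.07839227 0.23458259] 84.90276995854158 [-4.35158548e+00  1.81366380e+01  7.50319409e+01  1.04235238e-02
  8.68587343e+01 -8.92549315e+01]
```

View pics/s3.png

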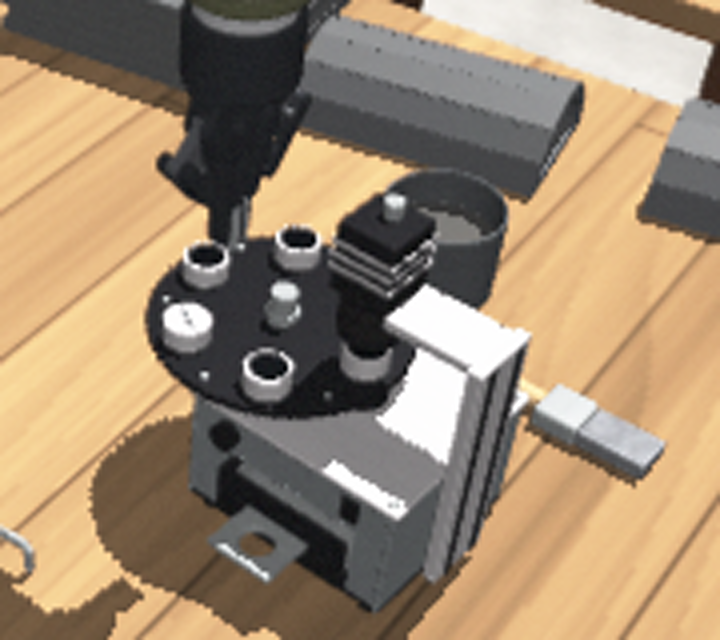

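View pics/w4.png

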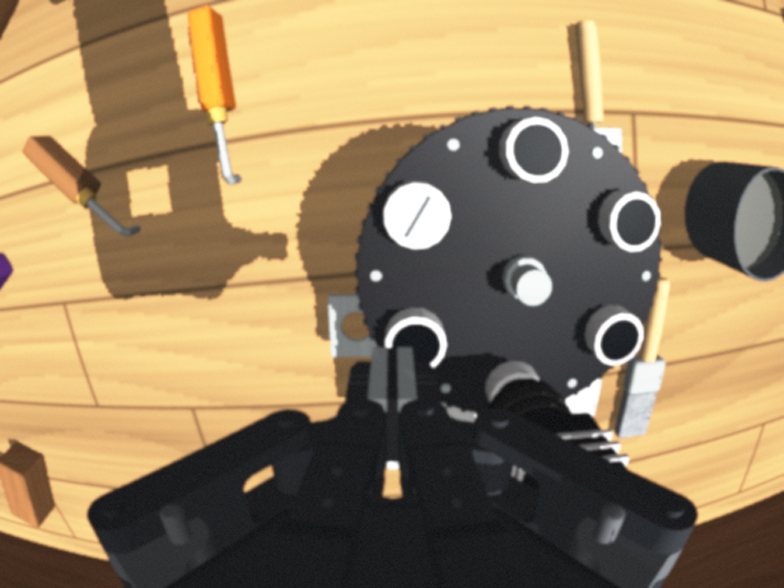

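```bash
cat >> h.py <<'E'
def wray(p,s,row,col):
    f=210/np.tan(np.radians(p["vfov"])/2); M=np.array(p["tool_from_camera"])
    x,y=col-p["cx"],row-p["cy"]; r=np.hypot(x,y)+1e-9; th=r/f
    d=np.array([x/r*np.sin(th),y/r*np.sin(th),np.cos(th)])
    R=np.array(s["tool_rot"]); return np.array(s["position"])+R@M[:3,3], R@(M[:3,:3]@d)
def watz(p,s,row,col,z):
    o,d=wray(p,s,row,col); return o+d*(z-o[2])/d[2]
def tri(o1,d1,o2,d2):
    A=np.c_[d1,-d2]; k=np.linalg.lstsq(A,o2-o1,rcond=None)[0]; a=o1+k[0]*d1;b=o2+k[1]*d2; return (a+b)/2,np.linalg.norm(a-b)
E
python3 - <<'E'
from h import *
s=env.observe(); p=env.get_image("wrist"); q=env.get_image("scene"); t=env.get_image("top")
print("tcp in scene crop",(proj(q,s["position"])-[110,250])*4)
W=lambda x,y,z:watz(p,s,y/1.4,x/1.4,z)
hub=np.array([.5245,.1545])
C={}
for k,v in dict(blank=(418,215),c6=(538,150),c8=(635,221),c10=(618,338),c2=(415,343)).items():
    X=W(*v,.164); C[k]=X; d=X[:2]-hub; print(k,X.round(4),np.hypot(*d).round(4),np.degrees(np.arctan2(d[1],d[0])).round(1))
print("hub",(C["c2"]+C["c8"])/2,(C["blank"]+C["c10"])/2)
print("knob",tri(*wray(p,s,288/1.4,535/1.4),*ray(q,110+292/4,250+284/4)))
print("hole",W(355,325,.045))
print("hookA: back,front,bend",W(45,150,.038),W(86,195,.034),W(134,232,.02))
print("lens ring cell",W(508,374,.164))
E
```

```text
tcp in scene crop [[274.30519876 220.96982357]]
blank [0.4805 0.0932 0.164 ] 0.0755 -125.6
c6 [0.4496 0.1612 0.164 ] 0.0752 174.9
c8 [0.4921 0.2221 0.164 ] 0.0749 115.6
c10 [0.5664 0.2149 0.164 ] 0.0735 55.3
c2 [0.5545 0.0858 0.164 ] 0.075 -66.4
hub [0.52333    0.15392747 0.164     ] [0.52346134 0.15402661 0.164     ]
knob (array([0.52465489, 0.15469803, 0.17209494]), np.float64(0.0003627540841334351))
hole [0.58755875 0.03749032 0.045     ]
hookA: back,front,bend [ 0.38704332 -0.25494307  0.038     ] [ 0.44143227 -0.21119684  0.034     ] [ 0.4865781  -0.17025008  0.02      ]
lens ring cell [0.58158236 0.14120001 0.164     ]
```

View pics/t4.png

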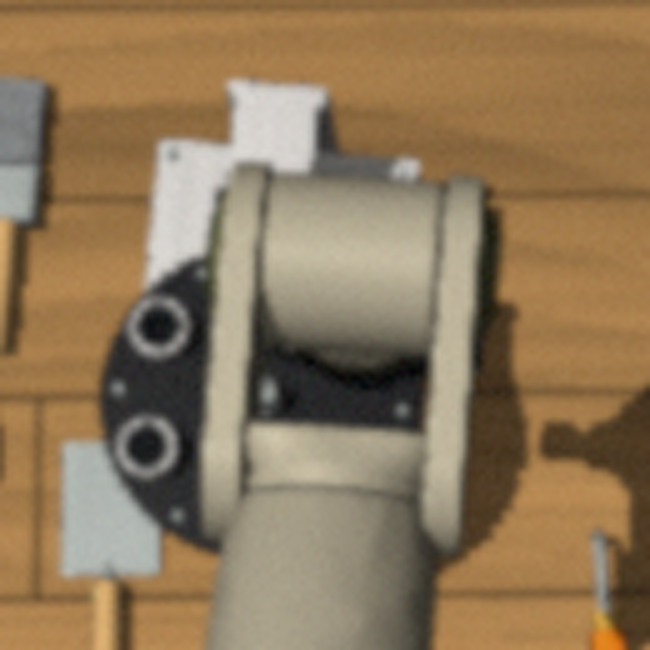

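Run:
```python
from h import *
s=env.observe(); q=env.get_image("scene")
im=q["image"][:,:,::-1].copy()[130:200,270:350]; im=cv2.resize(im,None,fx=8,fy=8,interpolation=cv2.INTER_NEAREST)
for k in (0,.019):
    pr=proj(q,s["position"]+np.array([0,0,k]))[0]; cv2.circle(im,(int((pr[1]-270+.5)*8),int((pr[0]-130+.5)*8)),4,(0,0,255),-1)
print(s["position"],proj(q,[.5246,.1547,.172]))
cv2.imwrite("pics/z.png",im)
p=env.get_image("wrist"); print(p["tool_from_camera"])
```

```text
[0.5187481  0.07627371 0.2351082 ] [[182.98933739 321.03797491]]
[[ 9.99999667e-01  7.86452780e-04 -2.17012629e-04 -8.45084718e-04]
 [ 4.39509158e-04 -2.95209185e-01  9.55432543e-01 -1.70151424e-01]
 [ 6.87338458e-04 -9.55432320e-01 -2.95209433e-01  7.49396197e-02]
 [ 0.00000000e+00  0.00000000e+00  0.00000000e+00  1.00000000e+00]]
```

View pics/z.png

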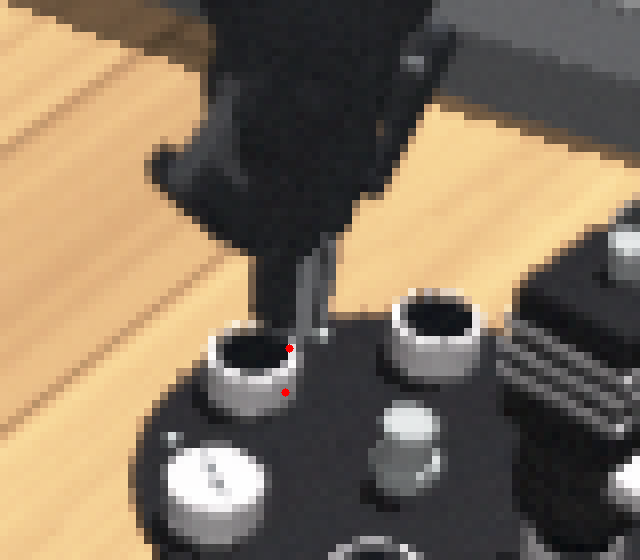

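carry_out([
  [[0.001,0.03,0],[0,0,0],0.0],
  [[0,0.03,0.001],[0,0,0],0.0],
  [[0,0,0],[0,0,0],0],
])

```text
time_s: 5.82
position: [0.517, 0.0779, 0.1736]
tool_rot: [[0.092, -0.004, -0.996], [0.996, 0.0, 0.092], [-0.0, -1.0, 0.004]]
ft_force: [0.5, 0.7, 1.2]
grip_width: -0.0003
```

```bash
cat > look.py <<'E'
from h import *
import sys
s=env.observe(); q=env.get_image("scene"); n=sys.argv[1]
im=q["image"][:,:,::-1].copy()[130:200,270:350]; im=cv2.resize(im,None,fx=8,fy=8,interpolation=cv2.INTER_NEAREST)
for k in (0,.019):
    pr=proj(q,s["position"]+np.array([0,0,k]))[0]; cv2.circle(im,(int((pr[1]-270+.5)*8),int((pr[0]-130+.5)*8)),3,(0,0,255),-1)
print(s["position"],bearing(s["tool_rot"]),s["ft_force"])
p=env.get_image("wrist"); w=cv2.resize(p["image"][180:380,180:400,::-1],None,fx=2.5,fy=2.5)
cv2.imwrite("pics/"+n,im);cv2.imwrite("pics/w"+n,w)
E
python3 look.py z1.png
```

```text
[0.51696759 0.07789764 0.17357325] 84.70899415966106 [0.4604754  0.68580061 1.20308907]
```

View pics/z1.png

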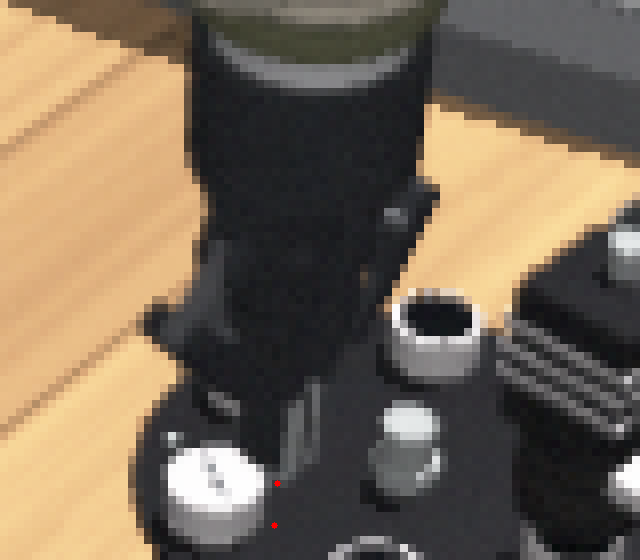

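View pics/wz1.png

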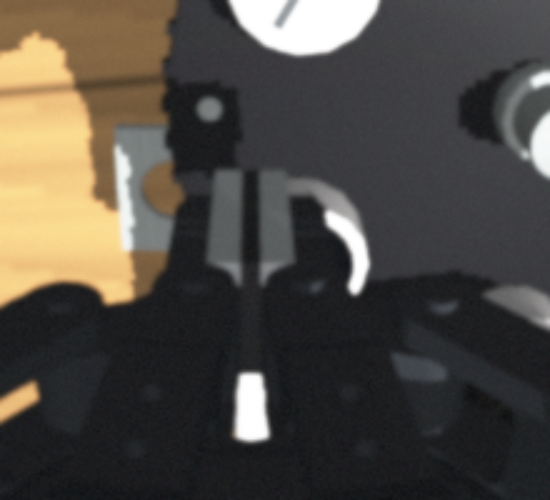

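carry_out([
  [[0,0.01,0],[0,0,0],0.0],
  [[0,0.011,0],[0,0,0],0.0],
  [[0,0,0],[0,0,0],0],
])

```text
time_s: 6.3
position: [0.5175, 0.0781, 0.1531]
tool_rot: [[0.092, -0.002, -0.996], [0.996, 0.0, 0.092], [-0.0, -1.0, 0.002]]
ft_force: [-0.3, 0.5, -0.3]
grip_width: 0.0004
```

```bash
python3 look.py z2.png
```

```text
[0.51754646 0.07810887 0.15308562] 84.74383380875258 [-0.29906161  0.47605724 -0.33507856]
```

View pics/z2.png

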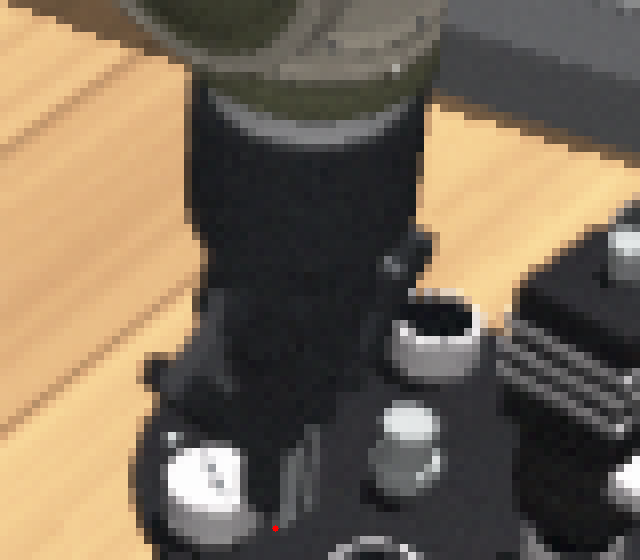

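View pics/wz2.png

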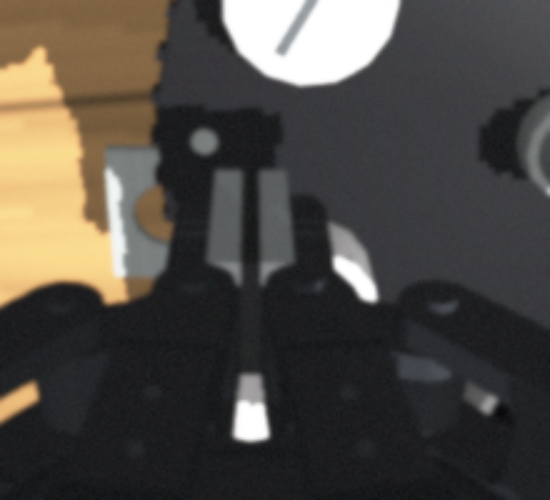

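carry_out([
  [[0,0.0045,0],[0,0,0],0.0],
  [[0,0,0],[0,0,0],0],
  [[0,0.001,0],[0,0,0],0.0],
  [[0,0.001,0],[0,0,0],0.0],
  [[0,0.001,0],[0,0,0],0],
])

```text
time_s: 7.02
position: [0.518, 0.0781, 0.1464]
tool_rot: [[0.092, 0.0, -0.996], [0.996, -0.0, 0.092], [-0.0, -1.0, -0.0]]
ft_force: [-0.2, -0.5, 0.1]
grip_width: -0.0001
```

carry_out([
  [[0,0.001,0],[0,0,0],0.0],
  [[0,0.001,0],[0,0,0],0],
])

```text
time_s: 7.28
position: [0.518, 0.0781, 0.1444]
tool_rot: [[0.092, 0.0, -0.996], [0.996, 0.0, 0.092], [0.0, -1.0, -0.0]]
ft_force: [0.0, 0.4, -0.3]
grip_width: -0.0004
```

carry_out([
  [[0,0.002,0],[0,0,0],0.0],
  [[0,0.0,0],[0,0,0],0],
])

```text
time_s: 7.52
position: [0.5179, 0.0781, 0.1422]
tool_rot: [[0.092, -0.0, -0.996], [0.996, 0.0, 0.092], [0.0, -1.0, 0.0]]
ft_force: [0.9, -0.7, -0.6]
grip_width: 0.0005
```

```bash
python3 look.py z3.png
```

```text
[0.51787956 0.07810072 0.14223665] 84.74747358875037 [ 0.88831376 -0.74755937 -0.61639034]
```

View pics/z3.png

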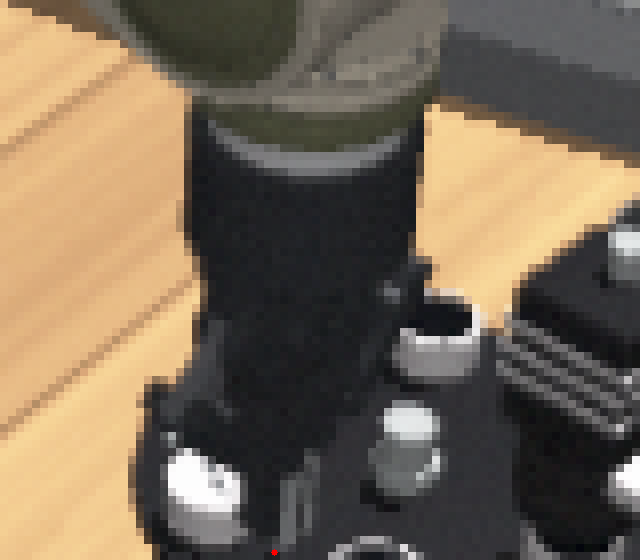

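View pics/wz3.png

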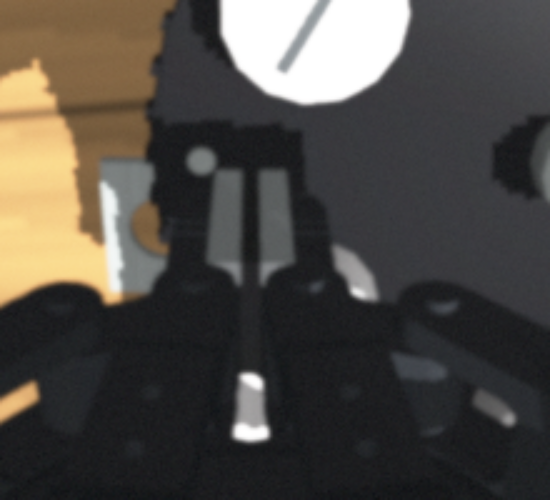

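carry_out([
  [[0,0.002,0],[0,0,0],0.0],
  [[0,0.002,0],[0,0,0],0.0],
  [[0,0,0],[0,0,0],0.0],
])

```text
time_s: 8.0
position: [0.5179, 0.0781, 0.1382]
tool_rot: [[0.092, -0.0, -0.996], [0.996, 0.0, 0.092], [-0.0, -1.0, 0.0]]
ft_force: [0.6, 0.4, -0.7]
grip_width: -0.0003
```

carry_out([
  [[0,0.002,0],[0,0,0],0.0],
  [[0,0.002,0],[0,0,0],0.0],
  [[0,0,0],[0,0,0],0.0],
])

```text
time_s: 8.38
position: [0.5179, 0.0781, 0.1343]
tool_rot: [[0.092, -0.0, -0.996], [0.996, 0.0, 0.092], [-0.0, -1.0, 0.0]]
ft_force: [-0.2, 0.1, -0.2]
grip_width: -0.0001
```

```bash
python3 look.py z4.png
```

```text
[0.51789446 0.07808833 0.134276  ] 84.74528598281606 [-0.15262773  0.14530857 -0.16050756]
```

View pics/z4.png

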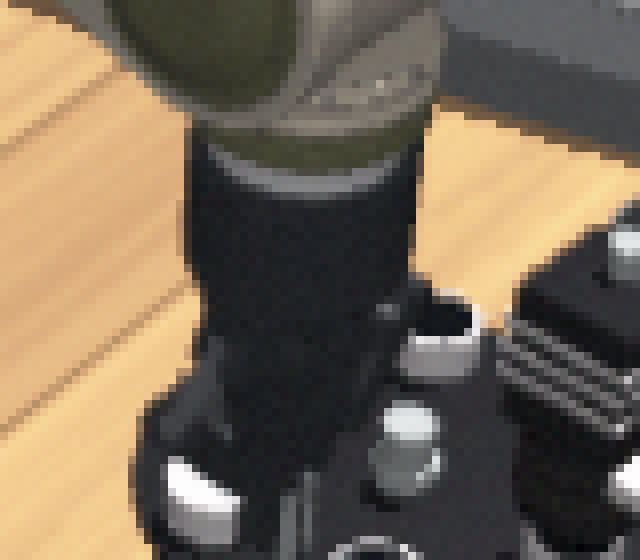

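View pics/wz4.png

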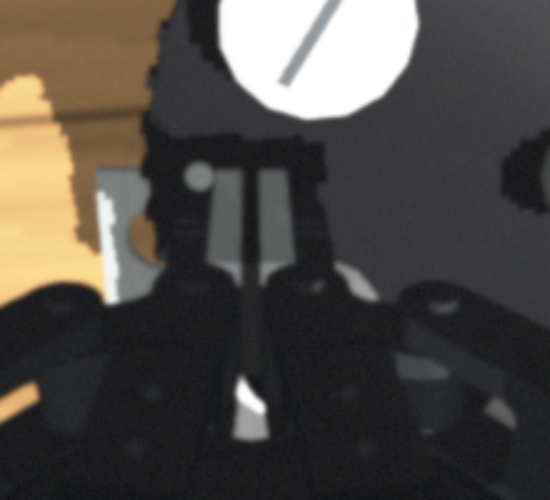

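carry_out([
  [[0.0003,0,0.0066],[0,5,0],0.0],
  [[0.0003,0,0.0066],[0,5,0],0.0],
  [[0.0003,0,0.0066],[0,5,0],0.0],
  [[0.0003,0,0.0066],[0,5,0],0.0],
])

```text
time_s: 8.98
position: [0.4931, 0.0848, 0.1348]
tool_rot: [[0.429, 0.002, -0.903], [0.903, -0.001, 0.429], [0.0, -1.0, -0.002]]
ft_force: [1.9, -2.1, 1.5]
grip_width: -0.0
```

```bash
python3 look.py z5.png
```

```text
[0.49313188 0.08475685 0.13479359] 64.57440893069028 [ 1.94349515 -2.07768512  1.48569282]
```

View pics/z5.png

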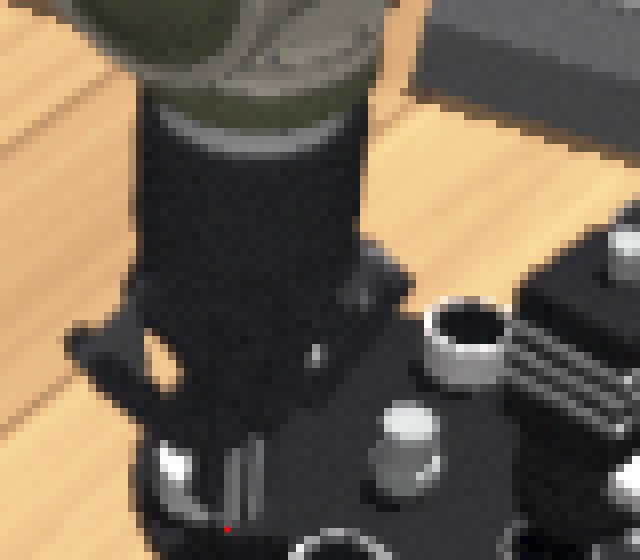

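View pics/wz5.png

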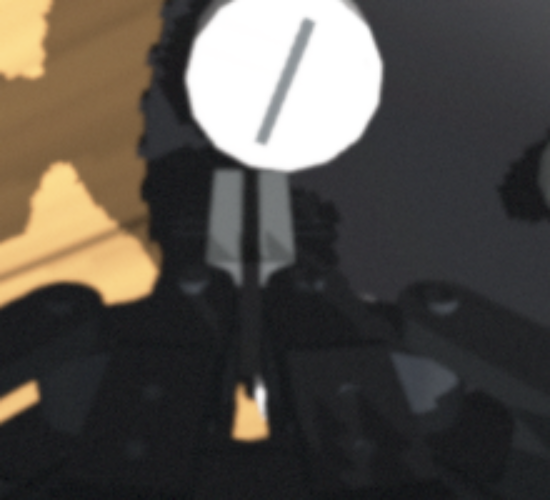

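carry_out([
  [[0.0003,0,0.0066],[0,5,0],0.0],
  [[0.0003,0,0.0066],[0,5,0],0.0],
  [[0.0003,0,0.0066],[0,5,0],0.0],
  [[0.0003,0,0.0066],[0,5,0],0.0],
  [[0.0003,0,0.0066],[0,5,0],0.0],
  [[0.0003,0,0.0066],[0,5,0],0.0],
  [[0.0003,0,0.0066],[0,5,0],0.0],
  [[0.0003,0,0.0066],[0,5,0],0.0],
])

```text
time_s: 10.07
position: [0.4561, 0.1221, 0.1344]
tool_rot: [[0.908, -0.0, -0.418], [0.418, 0.0, 0.908], [-0.0, -1.0, 0.0]]
ft_force: [1.6, -0.5, -0.4]
grip_width: -0.0001
```

```bash
python3 look.py z6.png
python3 - <<'E'
from h import *
s=env.observe(); d=s["position"][:2]-[.524,.1543]; print(np.hypot(*d),np.degrees(np.arctan2(d[1],d[0])),s["q"])
p=env.get_image("wrist"); save(p,"w6.png",None,1.4)
E
```

```text
[0.45612857 0.12212362 0.13441315] 24.702943632037044 [ 1.64985846 -0.5001933  -0.43524159]
0.07514088457237988 -154.7751547281161 [ 5.91313899e-01  1.81354153e+01  9.29666956e+01  1.39210846e-02
  6.89201178e+01 -2.42563616e+01]
```

View pics/w6.png

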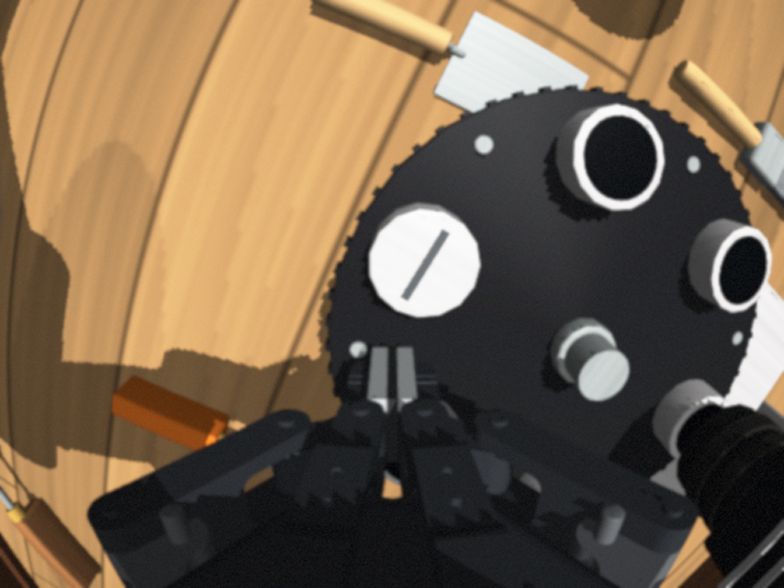

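View pics/z6.png

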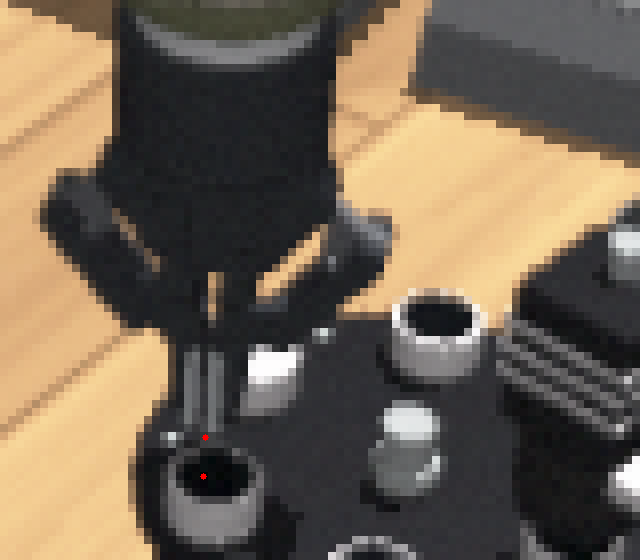

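carry_out([
  [[0.0003,0,0.0066],[0,5,0],0.0],
  [[0.0003,0,0.0066],[0,5,0],0.0],
  [[0.0003,0,0.0066],[0,5,0],0.0],
  [[0.0003,0,0.0066],[0,5,0],0.0],
  [[0.0003,0,0.0066],[0,5,0],0.0],
  [[0.0003,0,0.0066],[0,5,0],0.0],
  [[0.0003,0,0.0066],[0,5,0],0.0],
  [[0.0003,0,0.0066],[0,5,0],0.0],
])

```text
time_s: 11.22
position: [0.4521, 0.1734, 0.1343]
tool_rot: [[0.965, -0.001, 0.263], [-0.263, -0.0, 0.965], [-0.001, -1.0, -0.0]]
ft_force: [0.0, 0.2, 0.6]
grip_width: 0.0003
```

carry_out([
  [[0.0003,0,0.0066],[0,5,0],0.0],
  [[0.0003,0,0.0066],[0,5,0],0.0],
  [[0.0003,0,0.0066],[0,5,0],0.0],
  [[0.0003,0,0.0066],[0,5,0],0.0],
  [[0,0,0],[0,0,0],0],
])

```text
time_s: 11.85
position: [0.4636, 0.1973, 0.1343]
tool_rot: [[0.818, -0.0, 0.575], [-0.575, -0.0, 0.818], [-0.0, -1.0, -0.0]]
ft_force: [-0.5, -0.6, 0.5]
grip_width: -0.0001
```

Run:
```python
from h import *
s=env.observe(); d=s["position"][:2]-[.524,.1543]; print(np.hypot(*d),np.degrees(np.arctan2(d[1],d[0])),s["q"],s["ft_force"])
p=env.get_image("wrist"); save(p,"w7.png",None,1.4)
```

```text
0.07416602505743483 144.58188269517103 [ 9.56683116e+00  2.10614428e+01  8.82706516e+01 -8.83874912e-04
  7.06760421e+01  4.46394625e+01] [-0.50522439 -0.58654873  0.46005277]
```

View pics/w7.png

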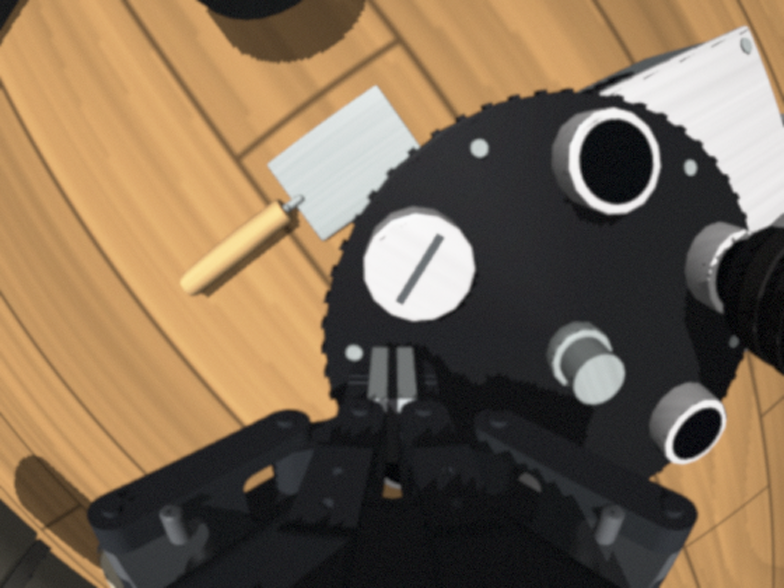

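carry_out([
  [[0,-0.025,0],[0,0,0],0.0],
  [[0,-0.05,0],[0,0,0],0.0],
  [[0,-0.035,0],[0,0,0],0.0],
])

```text
time_s: 12.28
position: [0.4634, 0.197, 0.2464]
tool_rot: [[0.818, 0.002, 0.575], [-0.575, 0.0, 0.818], [0.001, -1.0, 0.001]]
ft_force: [0.3, 0.3, -0.3]
grip_width: -0.0003
```

Run:
```python
from h import *
s=env.observe();p,b=plan(s["position"],bearing(s["tool_rot"]),np.array([.406,-.2485,.22]),-46,14,.085)
```

```text
[[[0.0149,0.0019,-0.0284],[0,0.8,0],0.085],[[0.0154,0.0019,-0.0282],[0,0.8,0],0.085],[[0.0157,0.0019,-0.028],[0,0.7,0],0.085],[[0.0161,0.0019,-0.0277],[0,0.8,0],0.085],[[0.0164,0.0018,-0.0276],[0,0.8,0],0.085],[[0.0168,0.0019,-0.0273],[0,0.8,0],0.085],[[0.0172,0.0019,-0.0271],[0,0.8,0],0.085],[[0.0176,0.0019,-0.0268],[0,0.7,0],0.085]]
[[[0.0179,0.0019,-0.0266],[0,0.8,0],0.085],[[0.0183,0.0019,-0.0264],[0,0.8,0],0.085],[[0.0187,0.0019,-0.0261],[0,0.8,0],0.085],[[0.019,0.0019,-0.0259],[0,0.8,0],0.085],[[0.0194,0.0019,-0.0255],[0,0.7,0],0.085],[[0.0197,0.0018,-0.0254],[0,0.8,0],0.085]]
end [ 0.406  -0.2485  0.22  ] -45.98
```

carry_out([
  [[0.0149,0.0019,-0.0284],[0,0.8,0],0.07],
  [[0.0154,0.0019,-0.0282],[0,0.8,0],0.07],
  [[0.0157,0.0019,-0.028],[0,0.7,0],0.07],
  [[0.0161,0.0019,-0.0277],[0,0.8,0],0.07],
  [[0.0164,0.0018,-0.0276],[0,0.8,0],0.07],
  [[0.0168,0.0019,-0.0273],[0,0.8,0],0.07],
  [[0.0172,0.0019,-0.0271],[0,0.8,0],0.07],
  [[0.0176,0.0019,-0.0268],[0,0.7,0],0.07],
])

```text
time_s: 13.28
position: [0.4292, -0.0583, 0.2293]
tool_rot: [[0.751, 0.0, 0.66], [-0.66, -0.0, 0.751], [0.0, -1.0, -0.0]]
ft_force: [-0.3, -0.2, 0.7]
grip_width: 0.0699
```

carry_out([
  [[0.0179,0.0019,-0.0266],[0,0.8,0],0.07],
  [[0.0183,0.0019,-0.0264],[0,0.8,0],0.07],
  [[0.0187,0.0019,-0.0261],[0,0.8,0],0.07],
  [[0.019,0.0019,-0.0259],[0,0.8,0],0.07],
  [[0.0194,0.0019,-0.0255],[0,0.7,0],0.07],
  [[0.0197,0.0018,-0.0254],[0,0.8,0],0.07],
  [[0,0,0],[0,0,0],0.07],
  [[0,0,0],[0,0,0],0.07],
])

```text
time_s: 14.28
position: [0.4043, -0.2477, 0.218]
tool_rot: [[0.694, -0.0, 0.72], [-0.72, 0.0, 0.694], [-0.0, -1.0, 0.0]]
ft_force: [0.5, -0.1, 0.3]
grip_width: 0.0699
```

Run:
```python
from h import *
s=env.observe(); print(s["position"],bearing(s["tool_rot"]),s["q"],s["grip_width"])
p=env.get_image("wrist"); save(p,"w8.png",None,1.4)
q=env.get_image("top"); save(q,"t8.png",(130,240,180,280),6)
q=env.get_image("scene"); save(q,"s8.png",(140,320,90,330),3)
```

```text
[ 0.40434776 -0.24767588  0.21802302] -46.072968524692314 [-4.58433169e+01  1.35957398e+01  8.43366902e+01  1.17336865e-02
  8.20907927e+01  2.28037032e-01] 0.0699494958186712
```

View pics/w8.png

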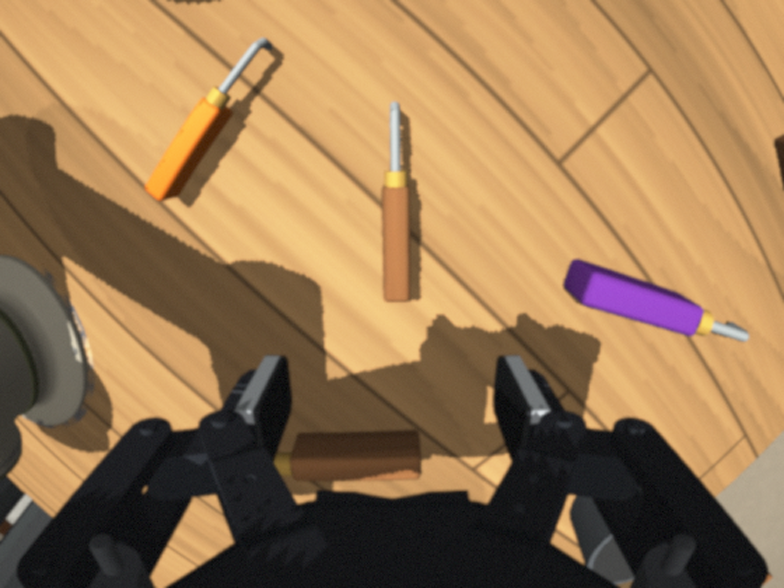

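View pics/t8.png

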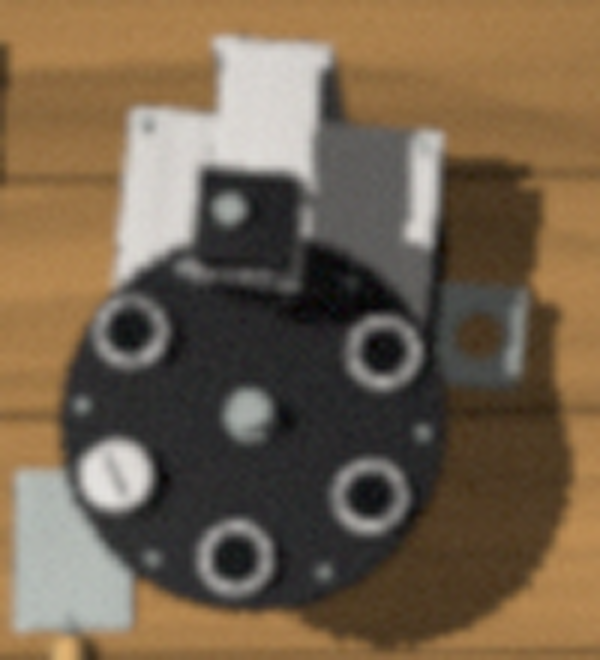

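View pics/s8.png

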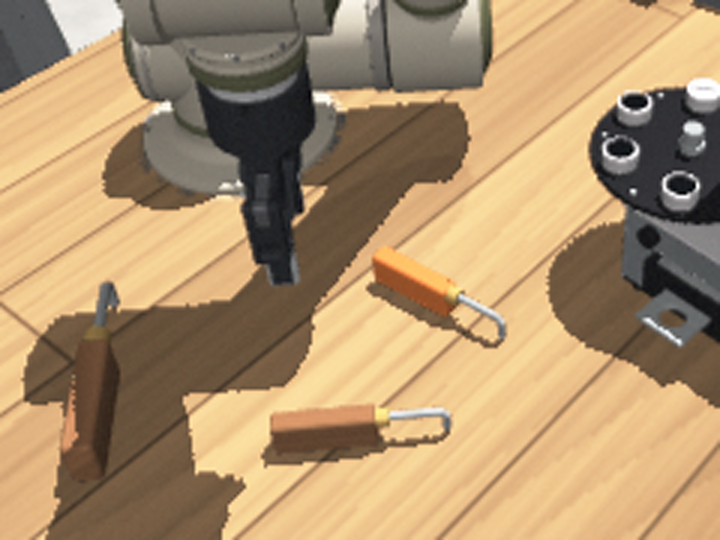

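Run:
```python
from h import *
s=env.observe(); p=env.get_image("wrist"); save(p,"w9.png",(60,230,240,330),4)
W=lambda x,y,z:watz(p,s,y/1.4,x/1.4,z)
for n,v in dict(back=(397,291,.038),front=(396,186,.038),bend=(395,106,.034)).items(): print(n,W(*v).round(4))
a,b=W(397,291,.038),W(395,106,.034); d=b-a; print(np.hypot(*d[:2]),np.degrees(np.arctan2(d[1],d[0])))
```

```text
back [ 0.3805 -0.278   0.038 ]
front [ 0.4406 -0.2186  0.038 ]
bend [ 0.4847 -0.1749  0.034 ]
0.14662474802804457 44.67823316099824
```

View pics/w9.png

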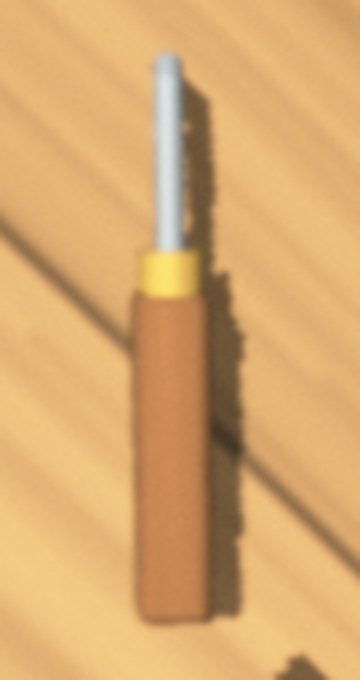

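Run:
```python
from h import *
s=env.observe(); p=env.get_image("wrist")
a=watz(p,s,214.5,282.7,.038);f=watz(p,s,134,282.7,.038);b=watz(p,s,73.5,281.6,.034)
d=b-a;print(a,f,b,np.linalg.norm(f-a),np.hypot(*d[:2]),np.degrees(np.arctan2(d[1],d[0])),(a+f)/2, s["position"])
u=d[:2]/np.hypot(*d[:2]); print("orig from bend",b[:2]-u*.114)
m=(a+f)/2; print("along/across tool offset",np.array(s["tool_rot"]).T@(m-s["position"]))
```

```text
[ 0.37413367 -0.28291877  0.038     ] [ 0.43966303 -0.2194232   0.038     ] [ 0.48616591 -0.17289751  0.034     ] 0.09124574402257325 0.15702197520840064 44.48112528965684 [ 0.40689835 -0.25117098  0.038     ] [ 0.40468166 -0.24741857  0.21820961]
orig from bend [ 0.40482904 -0.25277438]
along/across tool offset [ 0.00419106  0.18021068 -0.00102059]
```

carry_out([
  [[0.002,0.05,0],[0,-0.5,0],0.07],
  [[0.0022,0.05,-0.001],[0,0,0],0.07],
  [[0,0.05,0],[0,0,0],0.07],
  [[0,0.03,0],[0,0,0],0.07],
  [[0,0.015,0],[0,0,0],0.07],
  [[0,0,0],[0,0,0],0.07],
])

```text
time_s: 15.28
position: [0.4066, -0.2512, 0.0224]
tool_rot: [[0.699, -0.001, 0.715], [-0.715, 0.001, 0.699], [-0.002, -1.0, 0.0]]
ft_force: [0.2, -0.2, 0.5]
grip_width: 0.0701
```

```bash
cat > look2.py <<'E'
from h import *
import sys
n=sys.argv[1]; r0,r1,c0,c1=map(int,sys.argv[2:6])
s=env.observe(); q=env.get_image("scene")
im=q["image"][:,:,::-1].copy()[r0:r1,c0:c1]; k=5; im=cv2.resize(im,None,fx=k,fy=k,interpolation=cv2.INTER_CUBIC)
for dz in (0,.019):
    pr=proj(q,s["position"]+np.array([0,0,dz]))[0]; cv2.circle(im,(int((pr[1]-c0+.5)*k),int((pr[0]-r0+.5)*k)),3,(0,0,255),-1)
print(s["position"],bearing(s["tool_rot"]),s["ft_force"],s["grip_width"])
p=env.get_image("wrist"); w=cv2.resize(p["image"][:,:,::-1],None,fx=1.4,fy=1.4)
cv2.imwrite("pics/"+n,im);cv2.imwrite("pics/w"+n,w)
E
python3 look2.py g1.png 220 310 130 250
```

```text
[ 0.40656574 -0.25120911  0.02239918] -45.61365526181861 [ 0.16018364 -0.18497989  0.48410352] 0.07005724320567164
```

View pics/g1.png

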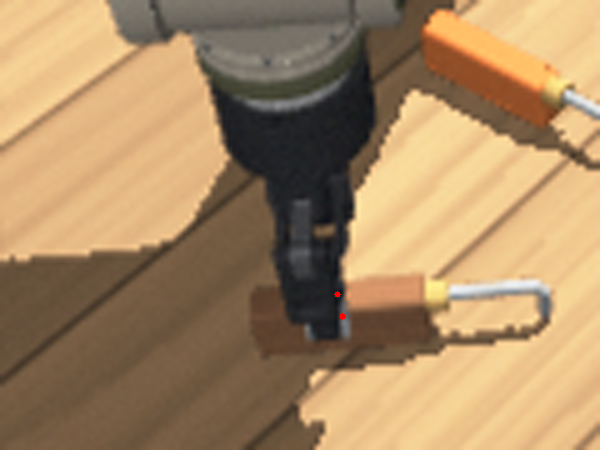

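View pics/wg1.png

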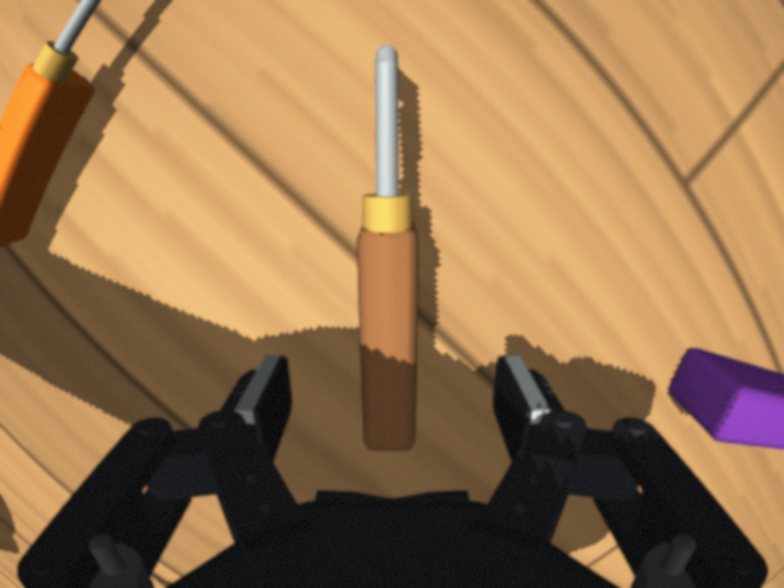

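Run:
```python
from h import *
s=env.observe(); q=env.get_image("scene"); R=np.array(s["tool_rot"])
for x in(.035,.05):
  for z in (-.011,0,.011):
    for a in(0,-.01,-.02,-.03):
        pr=proj(q,s["position"]+R@np.array([x,a,z]))[0]; print(x,z,a,((pr-[220,130])*5).round()[::-1])
```

```text
0.035 -0.011 0 [316. 369.]
0.035 -0.011 -0.01 [314. 358.]
0.035 -0.011 -0.02 [311. 347.]
0.035 -0.011 -0.03 [308. 336.]
0.035 0 0 [337. 367.]
0.035 0 -0.01 [335. 356.]
0.035 0 -0.02 [332. 345.]
0.035 0 -0.03 [330. 334.]
0.035 0.011 0 [358. 366.]
0.035 0.011 -0.01 [356. 355.]
0.035 0.011 -0.02 [353. 343.]
0.035 0.011 -0.03 [351. 332.]
0.05 -0.011 0 [315. 393.]
0.05 -0.011 -0.01 [312. 382.]
0.05 -0.011 -0.02 [310. 371.]
0.05 -0.011 -0.03 [307. 360.]
0.05 0 0 [336. 391.]
0.05 0 -0.01 [334. 380.]
0.05 0 -0.02 [331. 369.]
0.05 0 -0.03 [329. 358.]
0.05 0.011 0 [357. 389.]
0.05 0.011 -0.01 [355. 378.]
0.05 0.011 -0.02 [353. 367.]
0.05 0.011 -0.03 [350. 356.]
```

carry_out([
  [[0,0.012,0],[0,0,0],0.07],
  [[0,0.01,0],[0,0,0],0.07],
  [[0,0.006,0],[0,0,0],0.07],
  [[0,0,0],[0,0,0],0.05],
  [[0,0,0],[0,0,0],0.04],
  [[0,0,0],[0,0,0],0.035],
])

```text
time_s: 16.18
position: [0.4069, -0.2519, -0.0047]
tool_rot: [[0.699, 0.0, 0.715], [-0.715, -0.0, 0.699], [0.001, -1.0, 0.0]]
ft_force: [1.0, -0.7, -0.2]
grip_width: 0.035
```

```bash
python3 look2.py g2.png 220 310 130 250
```

```text
[ 0.40690069 -0.2519098  -0.00474925] -45.651852172538526 [ 0.97783497 -0.7192649  -0.19718557] 0.03503154416839791
```

View pics/g2.png

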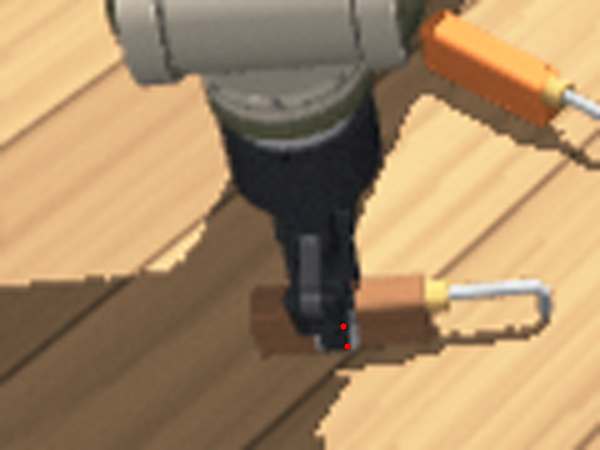

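View pics/wg2.png

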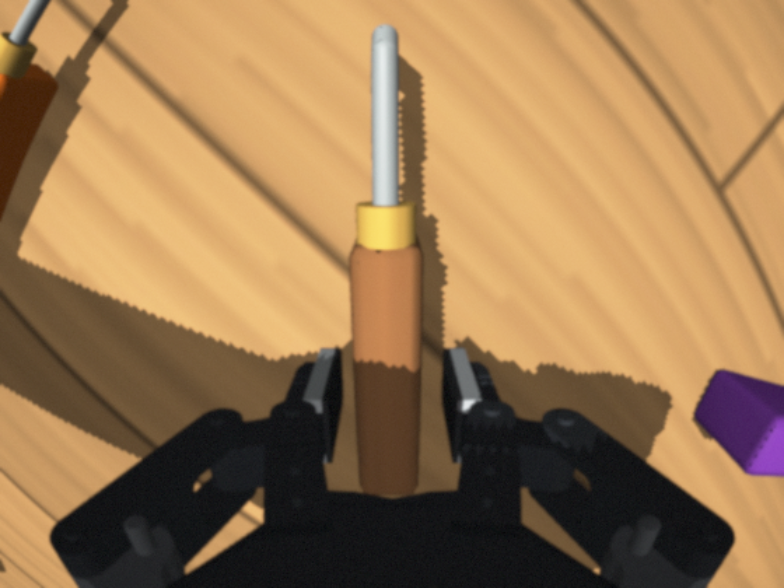

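carry_out([
  [[-0.001,0.004,0],[0,0,0],0.035],
  [[0,0.002,0],[0,0,0],0.03],
  [[0,0,0],[0,0,0],0.01],
  [[0,0,0],[0,0,0],0.01],
  [[0,0,0],[0,0,0],0.01],
  [[0,0,0],[0,0,0],0.01],
], force=60)

```text
time_s: 17.02
position: [0.406, -0.2511, -0.011]
tool_rot: [[0.699, -0.0, 0.715], [-0.715, 0.0, 0.699], [-0.0, -1.0, 0.0]]
ft_force: [-0.6, 0.0, -0.1]
grip_width: 0.0211
```

```bash
python3 look2.py g3.png 220 310 130 250
```

```text
[ 0.4060489  -0.25105079 -0.01101717] -45.653587834520266 [-0.6039055   0.01708064 -0.07571437] 0.0210938335946967
```

View pics/g3.png

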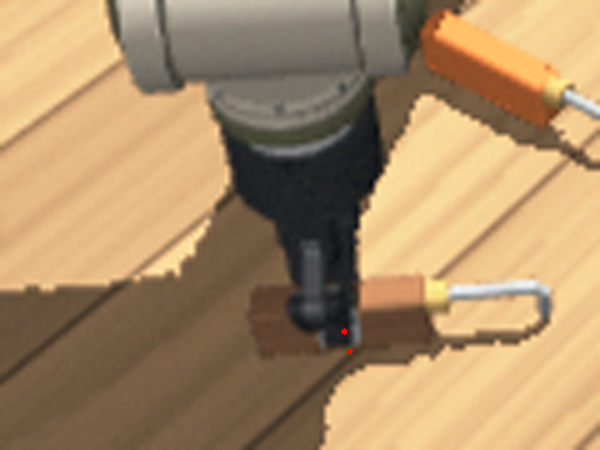

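View pics/wg3.png

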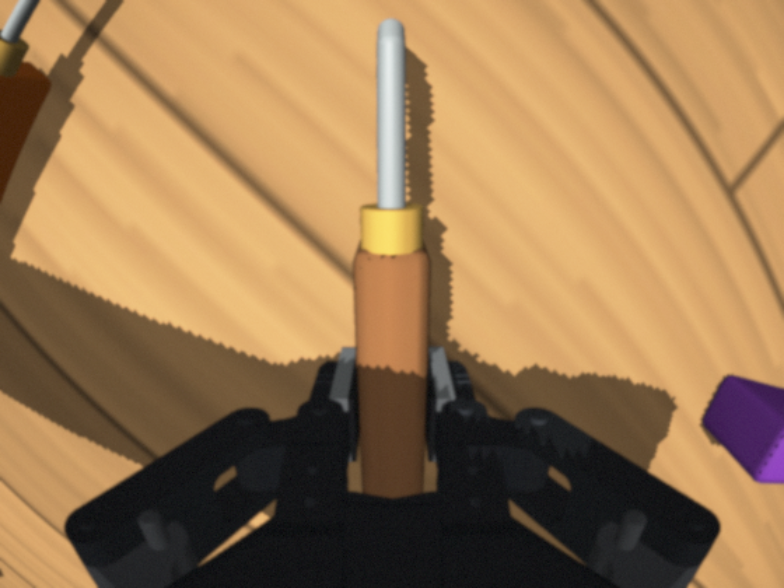

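carry_out([
  [[0,-0.01,0],[0,0,0],0.01],
  [[0,-0.03,0],[0,0,0],0.01],
  [[0,-0.04,0],[0,0,0],0.01],
  [[0,-0.03,0],[0,0,0],0.01],
  [[0,0,0],[0,0,0],0.01],
])

```text
time_s: 17.75
position: [0.4069, -0.2518, 0.1013]
tool_rot: [[0.699, 0.004, 0.715], [-0.715, -0.004, 0.699], [0.005, -1.0, -0.0]]
ft_force: [-0.1, -0.1, -1.6]
grip_width: 0.021
```

```bash
python3 look2.py g4.png 190 310 130 250
python3 - <<'E'
from h import *
s=env.observe();p,b=plan(s["position"],bearing(s["tool_rot"]),np.array([.5789,-.0706,.098]),-5,14,.01)
E
```

```text
[ 0.40685897 -0.25179532  0.10133294] -45.64568678045119 [-0.10276431 -0.12655083 -1.62463329] 0.020999852601153716
[[[-0.0006,0.0001,0.0178],[0,-2.9,0],0.01],[[0.0004,0.0,0.0179],[0,-2.9,0],0.01],[[0.0012,0.0001,0.0178],[0,-2.9,0],0.01],[[0.0022,0.0,0.0177],[0,-2.9,0],0.01],[[0.003,0.0001,0.0176],[0,-2.9,0],0.01],[[0.0039,0.0001,0.0174],[0,-2.9,0],0.01],[[0.0048,0.0,0.0172],[0,-2.9,0],0.01],[[0.0057,0.0001,0.0169],[0,-2.9,0],0.01]]
[[[0.0065,0.0,0.0166],[0,-2.9,0],0.01],[[0.0074,0.0001,0.0163],[0,-2.9,0],0.01],[[0.0081,0.0,0.0159],[0,-2.9,0],0.01],[[0.009,0.0001,0.0154],[0,-2.9,0],0.01],[[0.0097,0.0001,0.015],[0,-2.9,0],0.01],[[0.0104,0.0,0.0144],[0,-3.0,0],0.01]]
end [ 0.5788 -0.0706  0.098 ] -4.95
```

View pics/g4.png

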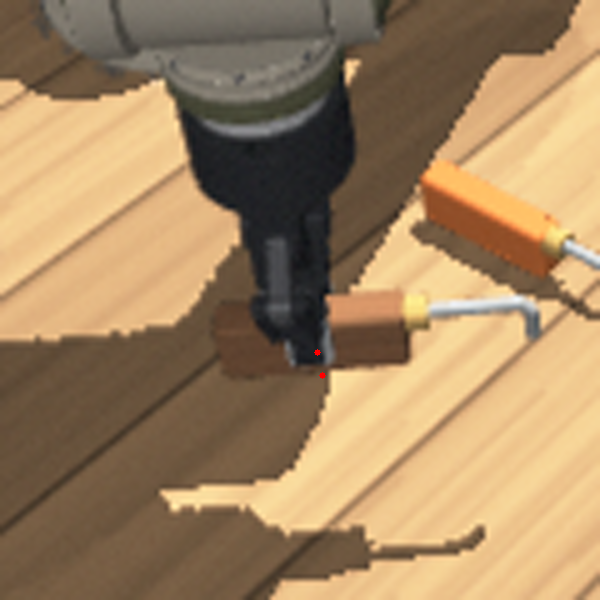

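carry_out([
  [[-0.0006,0,0.0178],[0,-2.9,0],0.01],
  [[0.0004,0,0.0179],[0,-2.9,0],0.01],
  [[0.0012,0,0.0178],[0,-2.9,0],0.01],
  [[0.0022,0,0.0177],[0,-2.9,0],0.01],
  [[0.003,0,0.0176],[0,-2.9,0],0.01],
  [[0.0039,0,0.0174],[0,-2.9,0],0.01],
  [[0.0048,0,0.0172],[0,-2.9,0],0.01],
  [[0.0057,0,0.0169],[0,-2.9,0],0.01],
])

```text
time_s: 18.85
position: [0.5058, -0.1472, 0.099]
tool_rot: [[0.925, -0.0, 0.379], [-0.379, -0.0, 0.925], [-0.0, -1.0, -0.0]]
ft_force: [0.7, -0.0, -2.2]
grip_width: 0.0209
```

carry_out([
  [[0.0065,0.0055,0.0166],[0,-2.9,0],0.01],
  [[0.0074,0.0055,0.0163],[0,-2.9,0],0.01],
  [[0.0081,0.0055,0.0159],[0,-2.9,0],0.01],
  [[0.009,0.0055,0.0154],[0,-2.9,0],0.01],
  [[0.0097,0.0055,0.015],[0,-2.9,0],0.01],
  [[0.0104,0.0055,0.0144],[0,-3.0,0],0.01],
  [[0,0,0],[0,0,0],0.01],
  [[0,0,0],[0,0,0],0.01],
])

```text
time_s: 19.85
position: [0.579, -0.0711, 0.066]
tool_rot: [[0.996, -0.0, 0.087], [-0.087, -0.0, 0.996], [-0.0, -1.0, -0.0]]
ft_force: [-0.9, 0.5, -1.6]
grip_width: 0.0208
```

```bash
python3 look2.py g5.png 190 310 230 370
python3 - <<'E'
from h import *
p=env.get_image("top"); save(p,"t5.png",(150,250,210,330),6)
E
```

```text
[ 0.57902752 -0.0710616   0.06603383] -4.962474095052488 [-0.90211917  0.45396257 -1.63943136] 0.020798794958036496
```

View pics/g5.png

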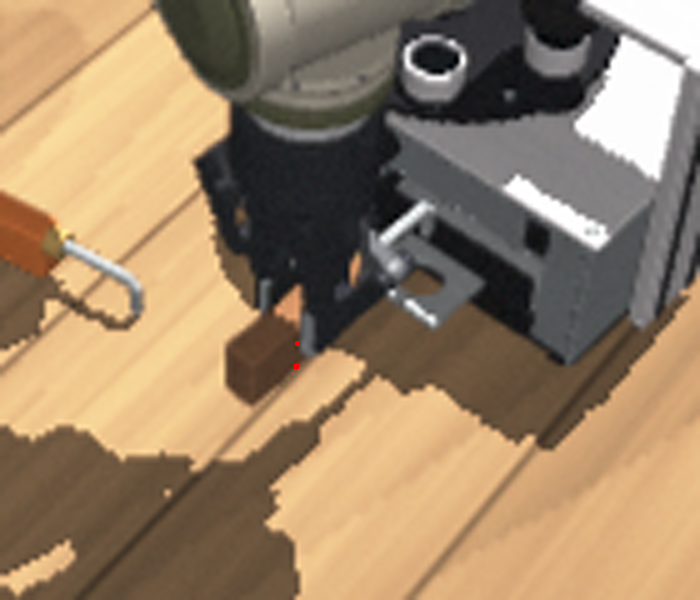

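View pics/wg5.png

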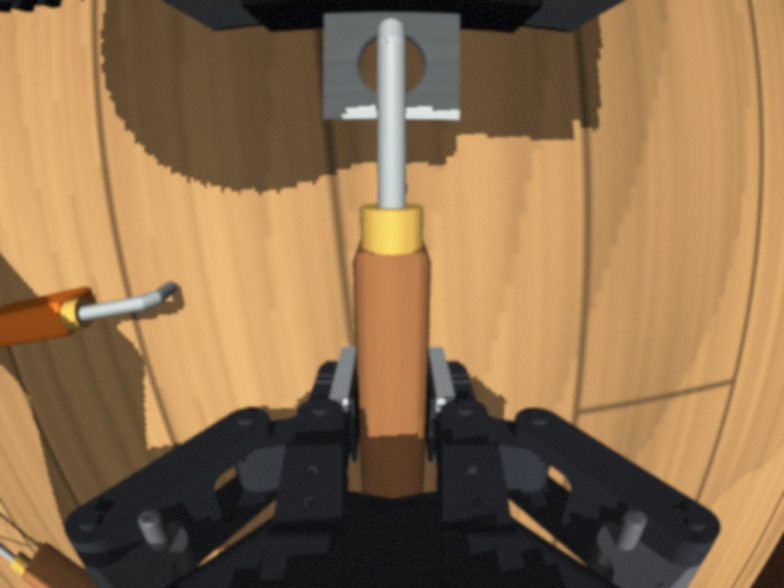

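View pics/t5.png

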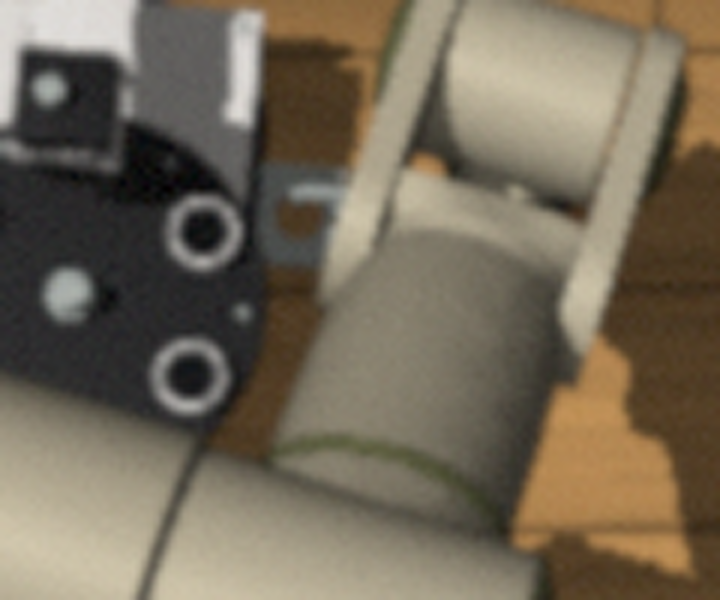

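Run:
```python
from h import *
s=env.observe(); p=env.get_image("wrist"); save(p,"w10.png",(0,110,200,360),5); q=env.get_image("top")
print("hole",watz(p,s,64/1.4,391.5/1.4,.045),"bend end",watz(p,s,19/1.4,391/1.4,.107))
print("top: hole",atz(q,150+213/6,210+299/6,.045),"shank end",atz(q,150+192/6,210+290/6,.111))
R=s["tool_rot"];print("pred tip",s["position"]+R@np.array([0,0,.11]))
```

```text
hole [0.58895005 0.0385482  0.045     ] bend end [0.58903367 0.04052086 0.107     ]
top: hole [0.58847192 0.03794543 0.045     ] shank end [0.58572394 0.04162469 0.111     ]
pred tip [0.58856377 0.03818523 0.0662701 ]
```

View pics/w10.png

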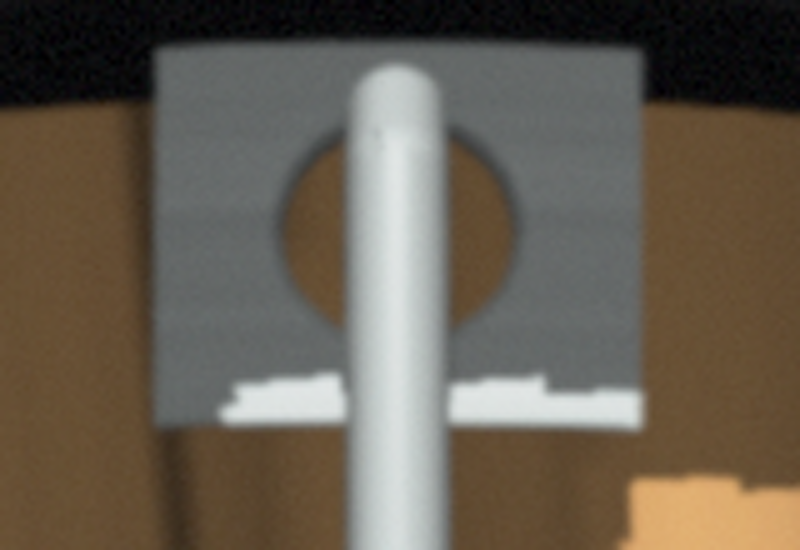

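carry_out([
  [[0,0.015,0.001],[0,0,0],0.01],
  [[0,0.012,0],[0,0,0],0.01],
  [[0,0.005,0],[0,0,0],0.01],
  [[0,0.004,0],[0,0,0],0.01],
  [[0,0.004,0],[0,0,0],0.01],
])

```text
time_s: 20.72
position: [0.5793, -0.07, 0.0259]
tool_rot: [[0.996, 0.0, 0.086], [-0.086, -0.0, 0.996], [0.0, -1.0, -0.0]]
ft_force: [0.2, 0.3, -0.9]
grip_width: 0.0209
```

carry_out([
  [[0,0.005,0],[0,0,0],0.01],
  [[0,0.005,0],[0,0,0],0.01],
  [[0,0,0],[0,0,0],0.01],
])

```text
time_s: 21.1
position: [0.579, -0.0699, 0.0156]
tool_rot: [[0.996, -0.001, 0.086], [-0.086, 0.0, 0.996], [-0.001, -1.0, 0.0]]
ft_force: [0.1, -0.5, -0.2]
grip_width: 0.0211
```

```bash
python3 look2.py g6.png 190 310 230 370
```

```text
[ 0.57901267 -0.06986401  0.01563212] -4.951910878092618 [ 0.1366724 -0.4624521 -0.227527 ] 0.02105865556761754
```

View pics/g6.png

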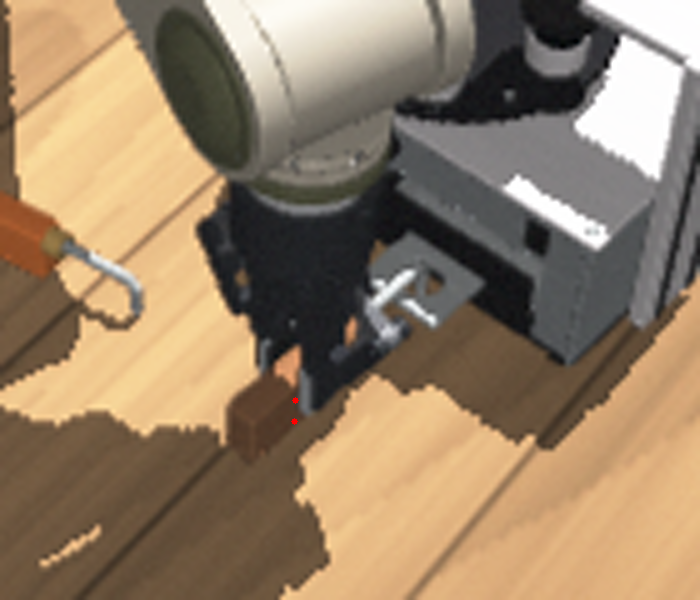

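View pics/wg6.png

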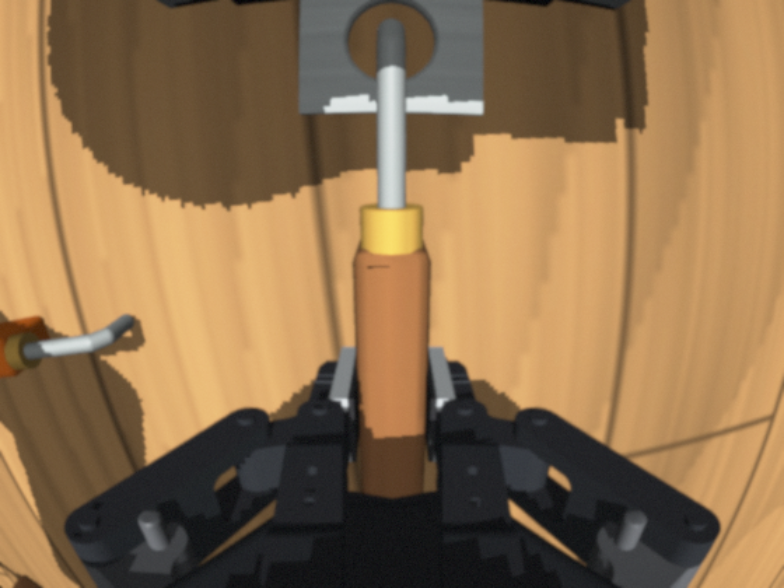

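carry_out([
  [[0,0,-0.002],[0,0,0],0.01],
  [[0,0,-0.003],[0,0,0],0.01],
  [[0,0,-0.003],[0,0,0],0.01],
  [[0,0,-0.003],[0,0,0],0.01],
  [[0,0,-0.004],[0,0,0],0.01],
  [[0,0,-0.004],[0,0,0],0.01],
  [[0,0,-0.004],[0,0,0],0.01],
  [[0,0,-0.004],[0,0,0],0.01],
])

```text
time_s: 22.2
position: [0.5768, -0.0971, 0.016]
tool_rot: [[0.996, -0.0, 0.086], [-0.086, 0.0, 0.996], [-0.0, -1.0, 0.0]]
ft_force: [-0.5, 2.7, -1.9]
grip_width: 0.0208
```

```bash
python3 look2.py g7.png 190 310 230 370
```

```text
[ 0.57679206 -0.09705159  0.0159802 ] -4.9529934349114315 [-0.45238956  2.71518583 -1.88520836] 0.02079902169725576
```

View pics/wg7.png

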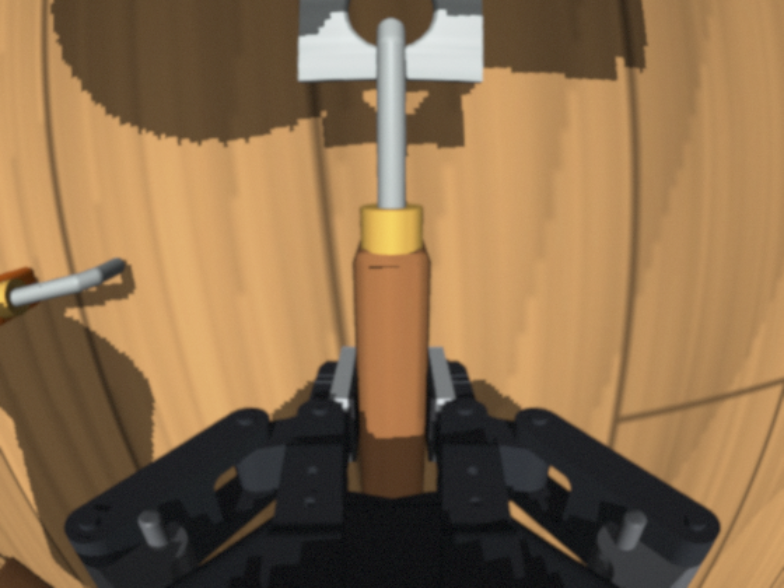

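carry_out([
  [[0,0,-0.004],[0,0,0],0.01],
  [[0,0,-0.004],[0,0,0],0.01],
  [[0,0,-0.004],[0,0,0],0.01],
  [[0,0,-0.004],[0,0,0],0.01],
  [[0,0,-0.004],[0,0,0],0.01],
  [[0,0,-0.004],[0,0,0],0.01],
  [[0,0,-0.004],[0,0,0],0.01],
  [[0,0,-0.004],[0,0,0],0.01],
])

```text
time_s: 23.3
position: [0.574, -0.129, 0.016]
tool_rot: [[0.996, -0.0, 0.086], [-0.086, 0.0, 0.996], [-0.0, -1.0, 0.0]]
ft_force: [-0.3, 2.6, -1.8]
grip_width: 0.0208
```

carry_out([
  [[0,0,-0.004],[0,0,0],0.01],
  [[0,0,-0.004],[0,0,0],0.01],
  [[0,0,-0.004],[0,0,0],0.01],
  [[0,0,-0.004],[0,0,0],0.01],
  [[0,0,-0.004],[0,0,0],0.01],
  [[0,0,-0.004],[0,0,0],0.01],
  [[0,0,-0.004],[0,0,0],0.01],
  [[0,0,-0.004],[0,0,0],0.01],
])

```text
time_s: 24.3
position: [0.5713, -0.1609, 0.016]
tool_rot: [[0.996, -0.0, 0.086], [-0.086, 0.0, 0.996], [-0.0, -1.0, 0.0]]
ft_force: [-1.0, 1.7, -1.1]
grip_width: 0.0211
```

carry_out([
  [[0,0,-0.004],[0,0,0],0.01],
  [[0,0,-0.004],[0,0,0],0.01],
  [[0,0,-0.004],[0,0,0],0.01],
  [[0,0,-0.004],[0,0,0],0.01],
  [[0,0,-0.004],[0,0,0],0.01],
  [[0,0,-0.004],[0,0,0],0.01],
  [[0,0,-0.003],[0,0,0],0.01],
  [[0,0,-0.003],[0,0,0],0.01],
])

```text
time_s: 25.3
position: [0.5688, -0.1907, 0.0161]
tool_rot: [[0.996, 0.0, 0.086], [-0.086, -0.0, 0.996], [0.0, -1.0, -0.0]]
ft_force: [-0.3, 2.5, -1.2]
grip_width: 0.021
```

```bash
python3 look2.py g8.png 190 310 230 370
```

```text
[ 0.56880586 -0.19066999  0.01606245] -4.954263504592668 [-0.2935436   2.50447301 -1.17640528] 0.021030928951516502
```

View pics/g8.png

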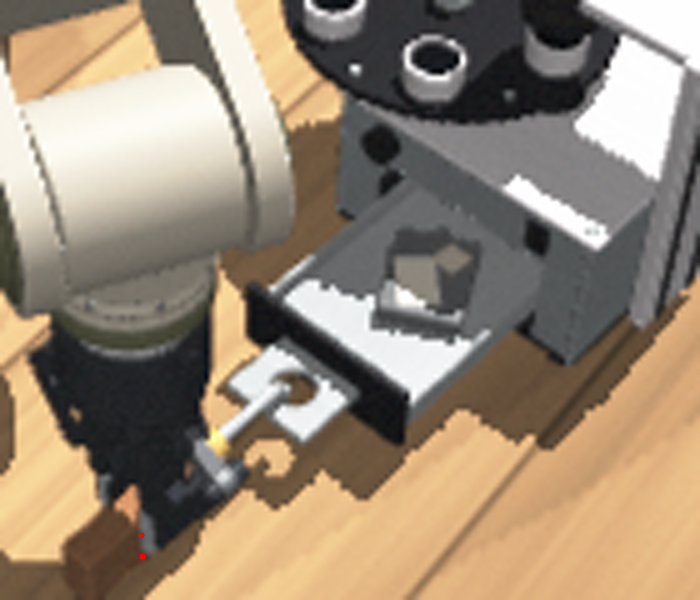

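View pics/wg8.png

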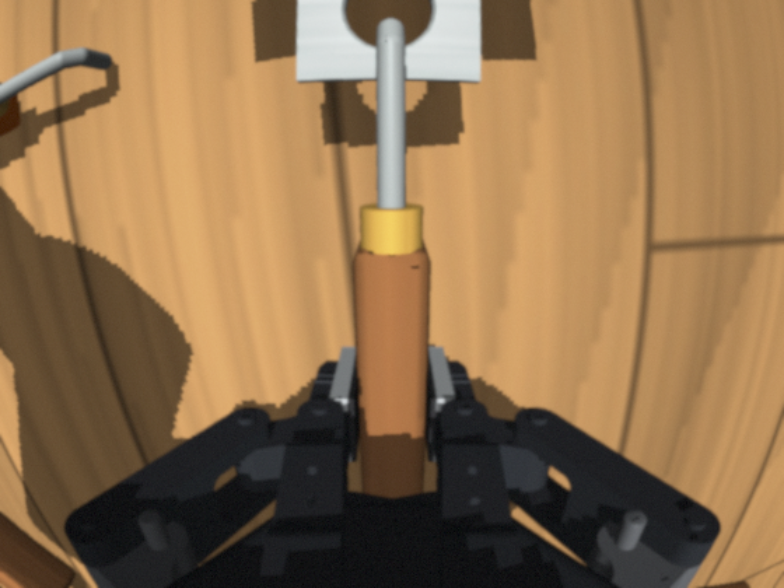

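carry_out([
  [[0,0,-0.003],[0,0,0],0.01],
  [[0,0,-0.003],[0,0,0],0.01],
  [[0,0,-0.002],[0,0,0],0.01],
  [[0,0,-0.002],[0,0,0],0.01],
])

```text
time_s: 25.9
position: [0.568, -0.2006, 0.0161]
tool_rot: [[0.996, 0.0, 0.086], [-0.086, -0.0, 0.996], [0.0, -1.0, 0.0]]
ft_force: [0.7, 2.3, -0.1]
grip_width: 0.0209
```

carry_out([
  [[0,0,-0.001],[0,0,0],0.01],
  [[0,0,-0.001],[0,0,0],0.01],
])

```text
time_s: 26.15
position: [0.5678, -0.2025, 0.016]
tool_rot: [[0.996, 0.0, 0.086], [-0.086, 0.0, 0.996], [0.0, -1.0, 0.0]]
ft_force: [-0.5, 2.6, -1.7]
grip_width: 0.021
```

carry_out([
  [[0,0,-0.001],[0,0,0],0.01],
  [[0,0,-0.001],[0,0,0],0.01],
])

```text
time_s: 26.4
position: [0.5676, -0.2045, 0.016]
tool_rot: [[0.996, 0.0, 0.086], [-0.086, -0.0, 0.996], [0.0, -1.0, -0.0]]
ft_force: [0.2, 3.3, -0.9]
grip_width: 0.0209
```

carry_out([
  [[0,0,-0.001],[0,0,0],0.01],
  [[0,0,0],[0,0,0],0.01],
])

```text
time_s: 26.65
position: [0.5674, -0.205, 0.0159]
tool_rot: [[0.996, -0.0, 0.086], [-0.086, 0.001, 0.996], [-0.0, -1.0, 0.001]]
ft_force: [1.5, 4.4, -1.9]
grip_width: 0.0211
```

carry_out([
  [[0,0,-0.001],[0,0,0],0.01],
  [[0,0,0],[0,0,0],0.01],
])

```text
time_s: 26.9
position: [0.5673, -0.2052, 0.0157]
tool_rot: [[0.996, -0.0, 0.086], [-0.086, 0.002, 0.996], [-0.001, -1.0, 0.002]]
ft_force: [2.7, 8.4, -1.1]
grip_width: 0.0213
```

```bash
python3 look2.py g9.png 190 310 230 370
```

```text
[ 0.56730569 -0.20515644  0.01574998] -4.956222680453218 [ 2.6653371   8.41741585 -1.05258574] 0.021302899631358417
```

View pics/g9.png

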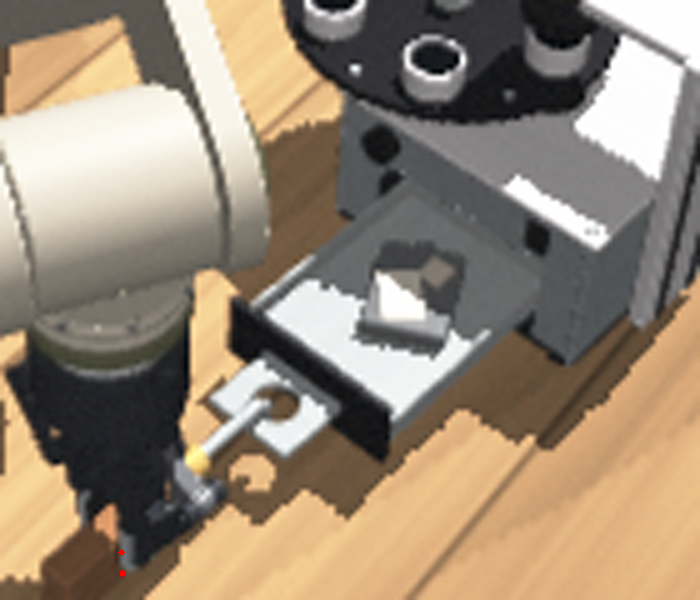

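View pics/wg9.png

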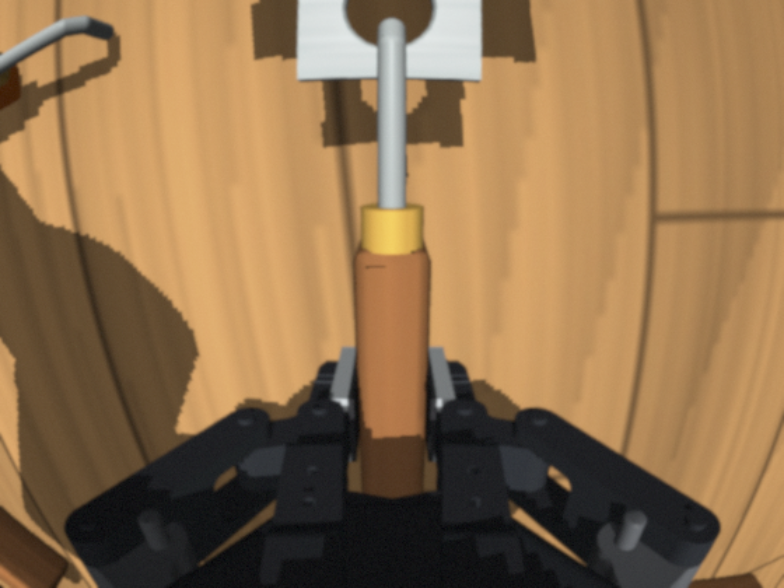

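carry_out([
  [[0,0,0.004],[0,0,0],0.01],
  [[0,0,0.005],[0,0,0],0.01],
  [[0,0,0],[0,0,0],0.01],
  [[0,-0.008,0],[0,0,0],0.01],
  [[0,-0.012,0],[0,0,0],0.01],
  [[0,-0.02,0],[0,0,0],0.01],
  [[0,-0.03,0],[0,0,0],0.01],
  [[0,0,0],[0,0,0],0.01],
])

```text
time_s: 28.0
position: [0.5693, -0.1982, 0.0889]
tool_rot: [[0.996, 0.005, 0.086], [-0.086, -0.003, 0.996], [0.005, -1.0, -0.002]]
ft_force: [0.2, 0.2, -1.2]
grip_width: 0.0205
```

```bash
python3 look2.py g10.png 190 310 200 340
python3 - <<'E'
from h import *
s=env.observe();p,b=plan(s["position"],bearing(s["tool_rot"]),np.array([.415,-.255,.085]),-45.6,16,.01)
E
```

```text
[ 0.5693434  -0.19822799  0.08887082] -4.952913984679386 [ 0.24147289  0.23950675 -1.24034843] 0.020521560885821764
[[[-0.0092,0.0001,-0.0044],[0,2.5,0],0.01],[[-0.009,0.0,-0.0048],[0,2.6,0],0.01],[[-0.0088,0.0001,-0.0052],[0,2.5,0],0.01],[[-0.0086,0.0,-0.0056],[0,2.6,0],0.01],[[-0.0082,0.0001,-0.006],[0,2.5,0],0.01],[[-0.0081,0.0001,-0.0063],[0,2.5,0],0.01],[[-0.0077,0.0,-0.0067],[0,2.6,0],0.01],[[-0.0074,0.0001,-0.007],[0,2.5,0],0.01]]
[[[-0.0071,0.0,-0.0074],[0,2.6,0],0.01],[[-0.0068,0.0001,-0.0076],[0,2.5,0],0.01],[[-0.0064,0.0001,-0.0079],[0,2.5,0],0.01],[[-0.0061,0.0,-0.0083],[0,2.6,0],0.01],[[-0.0057,0.0001,-0.0084],[0,2.5,0],0.01],[[-0.0053,0.0,-0.0088],[0,2.6,0],0.01],[[-0.005,0.0001,-0.0089],[0,2.5,0],0.01],[[-0.0045,0.0001,-0.0092],[0,2.5,0],0.01]]
end [ 0.415 -0.255  0.085] -45.56
```

View pics/g10.png

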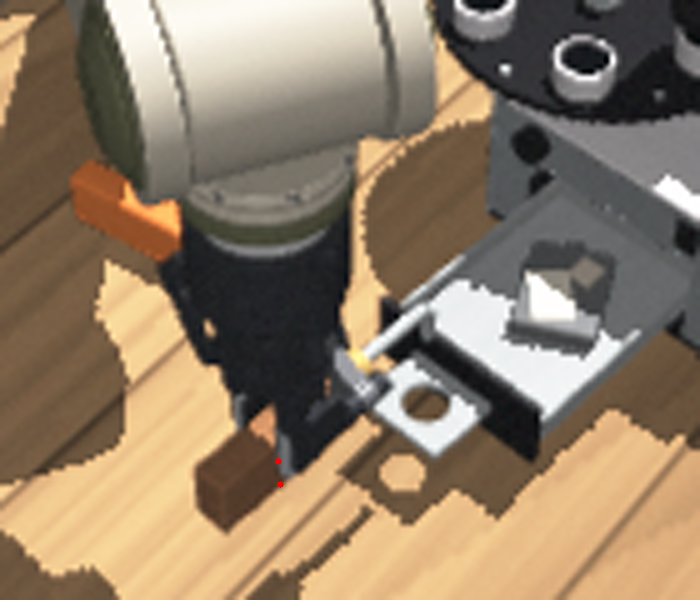

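carry_out([
  [[-0.0092,0,-0.0044],[0,2.5,0],0.01],
  [[-0.009,0,-0.0048],[0,2.6,0],0.01],
  [[-0.0088,0,-0.0052],[0,2.5,0],0.01],
  [[-0.0086,0,-0.0056],[0,2.6,0],0.01],
  [[-0.0082,0,-0.006],[0,2.5,0],0.01],
  [[-0.0081,0,-0.0063],[0,2.5,0],0.01],
  [[-0.0077,0,-0.0067],[0,2.6,0],0.01],
  [[-0.0074,0,-0.007],[0,2.5,0],0.01],
])

```text
time_s: 29.1
position: [0.4911, -0.2265, 0.086]
tool_rot: [[0.903, 0.0, 0.429], [-0.429, -0.0, 0.903], [0.0, -1.0, -0.0]]
ft_force: [-0.3, 0.3, -1.1]
grip_width: 0.0209
```

carry_out([
  [[-0.0071,0,-0.0074],[0,2.6,0],0.01],
  [[-0.0068,0,-0.0076],[0,2.5,0],0.01],
  [[-0.0064,0,-0.0079],[0,2.5,0],0.01],
  [[-0.0061,0,-0.0083],[0,2.6,0],0.01],
  [[-0.0057,0,-0.0084],[0,2.5,0],0.01],
  [[-0.0053,0,-0.0088],[0,2.6,0],0.01],
  [[-0.005,0,-0.0089],[0,2.5,0],0.01],
  [[-0.0045,0,-0.0092],[0,2.5,0],0.01],
])

```text
time_s: 30.1
position: [0.4145, -0.2553, 0.086]
tool_rot: [[0.698, 0.0, 0.716], [-0.716, -0.0, 0.698], [0.0, -1.0, 0.0]]
ft_force: [0.5, 0.4, -0.4]
grip_width: 0.0204
```

carry_out([
  [[0,0.03,0],[0,0,0],0.01],
  [[0,0.03,0],[0,0,0],0.01],
  [[0,0.02,0],[0,0,0],0.01],
  [[0,0.01,0],[0,0,0],0.01],
  [[0,0,0],[0,0,0],0.01],
])

```text
time_s: 30.72
position: [0.415, -0.2551, -0.0041]
tool_rot: [[0.7, -0.0, 0.714], [-0.714, 0.0, 0.7], [-0.001, -1.0, -0.0]]
ft_force: [-0.1, 0.5, -0.2]
grip_width: 0.0211
```

```bash
python3 look2.py g11.png 210 310 130 250
```

```text
[ 0.41498154 -0.25512469 -0.00410151] -45.58836635581102 [-0.08567317  0.53090558 -0.20690071] 0.02106397475917009
```

View pics/g11.png

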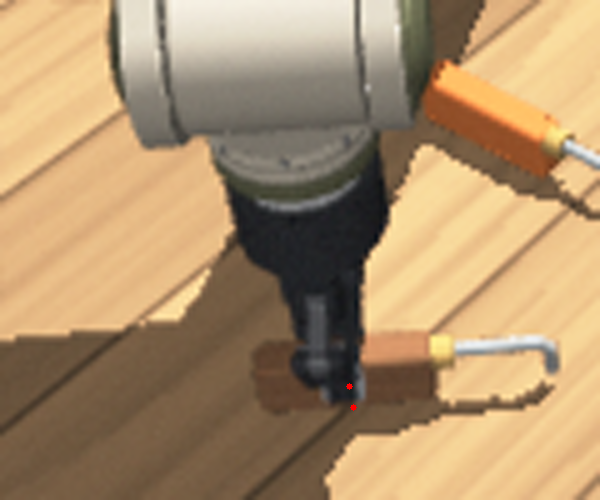

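Lower the last 7 mm in small steps, watching the force.

carry_out([
  [[0,0.003,0],[0,0,0],0.01],
  [[0,0.002,0],[0,0,0],0.01],
  [[0,0.001,0],[0,0,0],0.01],
  [[0,0,0],[0,0,0],0.01],
])

```text
time_s: 31.32
position: [0.4152, -0.2551, -0.01]
tool_rot: [[0.7, -0.0, 0.714], [-0.714, 0.0, 0.7], [-0.0, -1.0, 0.0]]
ft_force: [-0.2, -0.1, -1.3]
grip_width: 0.0211
```

carry_out([
  [[0,0.0007,0],[0,0,0],0.01],
  [[0,0,0],[0,0,0],0.01],
])

```text
time_s: 31.58
position: [0.4151, -0.2551, -0.0107]
tool_rot: [[0.7, -0.0, 0.714], [-0.714, 0.0, 0.7], [-0.0, -1.0, 0.0]]
ft_force: [-0.4, 0.5, -0.8]
grip_width: 0.0211
```

carry_out([
  [[0,0.0005,0],[0,0,0],0.01],
  [[0,0,0],[0,0,0],0.01],
])

```text
time_s: 31.82
position: [0.4152, -0.2551, -0.0112]
tool_rot: [[0.7, 0.0, 0.714], [-0.714, -0.0, 0.7], [0.0, -1.0, 0.0]]
ft_force: [-0.2, -0.4, -0.9]
grip_width: 0.0212
```

carry_out([
  [[0,0.0005,0],[0,0,0],0.01],
  [[0,0.0005,0],[0,0,0],0.01],
  [[0,0,0],[0,0,0],0.01],
])

```text
time_s: 32.2
position: [0.4152, -0.2551, -0.0112]
tool_rot: [[0.7, 0.0, 0.714], [-0.714, -0.001, 0.7], [0.001, -1.0, -0.0]]
ft_force: [-2.7, 2.3, 12.3]
grip_width: 0.0211
```

carry_out([
  [[0,-0.0008,0],[0,0,0],0.01],
  [[0,0,0],[0,0,0],0.03],
  [[0,0,0],[0,0,0],0.045],
  [[0,0,0],[0,0,0],0.06],
  [[0,-0.01,0],[0,0,0],0.06],
  [[0,-0.03,0],[0,0,0],0.06],
  [[0,-0.05,0],[0,0,0],0.06],
  [[0,-0.05,0],[0,0,0],0.06],
])

```text
time_s: 33.2
position: [0.415, -0.2548, 0.1307]
tool_rot: [[0.7, 0.0, 0.714], [-0.714, -0.0, 0.7], [0.0, -1.0, 0.0]]
ft_force: [0.3, 0.4, -0.2]
grip_width: 0.0598
```

carry_out([
  [[0,-0.03,0],[0,0,0],0.06],
  [[0,-0.02,-0.03],[0,0,0],0.06],
  [[0,0,-0.04],[0,0,0],0.06],
  [[0,0,-0.03],[0,0,0],0.06],
  [[0,0,0],[0,0,0],0.06],
])

```text
time_s: 33.83
position: [0.3428, -0.326, 0.1792]
tool_rot: [[0.698, 0.0, 0.716], [-0.716, -0.001, 0.698], [0.001, -1.0, -0.0]]
ft_force: [-0.5, 0.6, 0.3]
grip_width: 0.0601
```

```bash
python3 look2.py g12.png 190 310 130 270
python3 - <<'E'
from h import *
p=env.get_image("top"); save(p,"t12.png",(125,245,170,290),5); q=env.get_image("scene"); save(q,"s12.png",None,1.4); print(env.observe()["position"])
for n,v in dict(hub=(250+0,0),).items(): pass
save(p,"t12b.png",None,1.4)
E
```

```text
[ 0.34276691 -0.32602209  0.17920511] -45.712546972124734 [-0.46728362  0.5718353   0.33323818] 0.060105779809423575
[ 0.34424436 -0.32449685  0.17882164]
```

View pics/wg12.png

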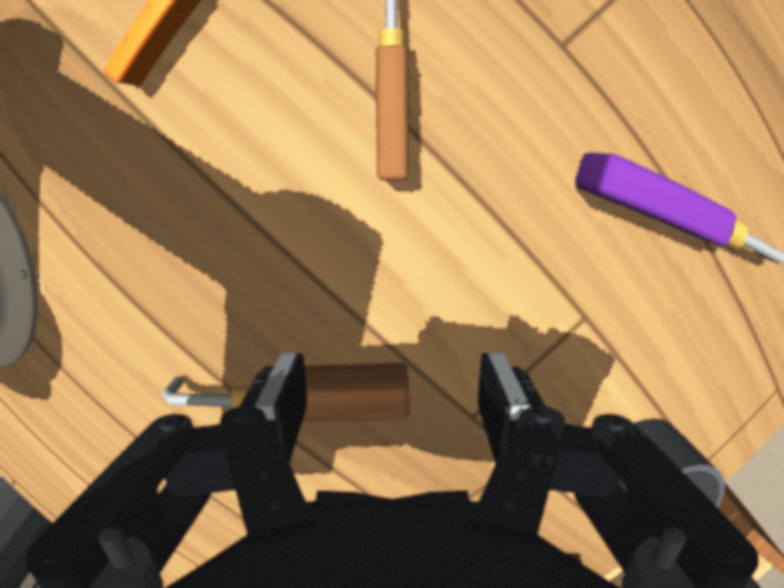

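View pics/s12.png

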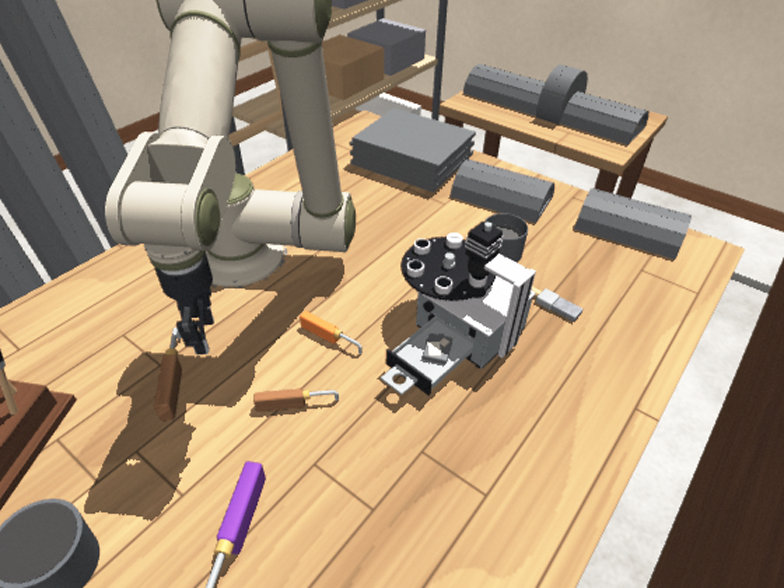

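View pics/t12.png

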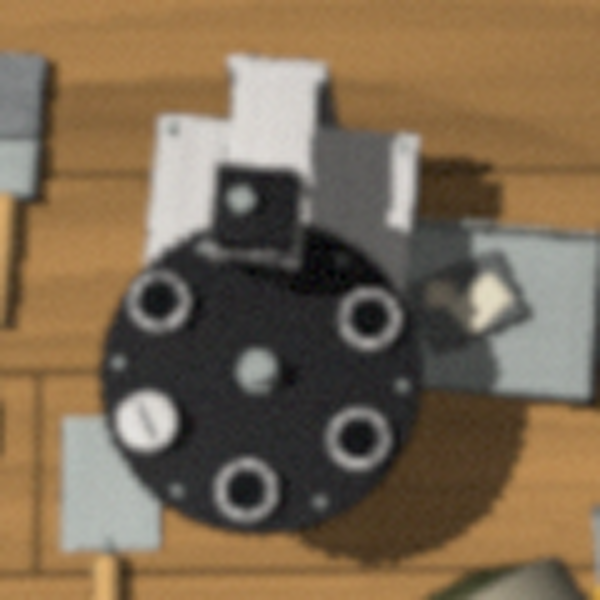

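Run:
```python
from h import *
q=env.get_image("scene"); p=env.get_image("top"); save(p,"t13.png",(150,230,230,330),6)
save(q,"s13.png",(225,295,260,340),8)
u=np.array([-.0865,-.9963,0])
H=np.array([.5887,.0385,.045])
for t in(.12,.125): print(t,((proj(p,H+u*t)[0]-[150,230])*6).round(1)[::-1],((proj(q,H+u*t)[0]-[225,260])*8).round(1)[::-1])
print(env.observe()["qvel"].round(2))
```

```text
0.12 [395.6 228.5] [208.8 357.9]
0.125 [404.6 229.2] [199.  366.4]
[-0.17  0.11 -0.03 -0.04 -0.06 -0.03]
```

View pics/t13.png

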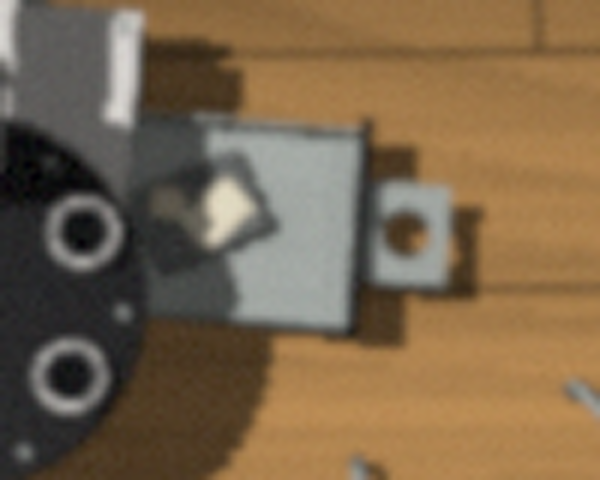

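View pics/s13.png

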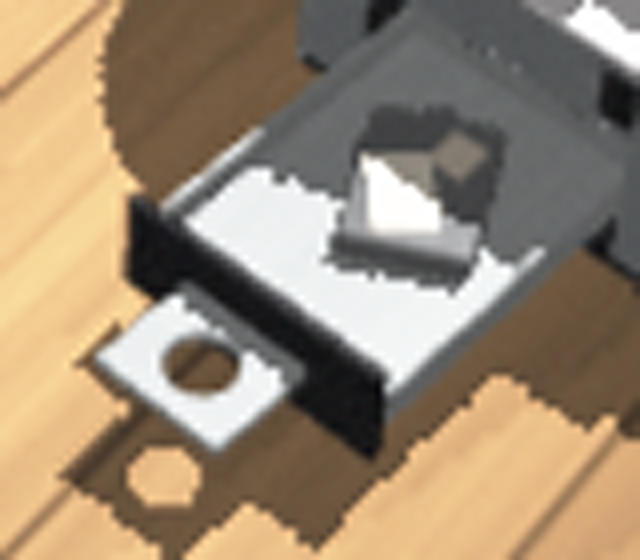

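The tray's hole sits at (407,232) in the top crop and (200,365) in the scene crop. That matches the predicted full 125 mm of travel. The hook stands upright clear of the tray, the wheel is in its stop, and the arm is free, so I'm handing in.

```bash
python3 -c "
from rig import env
print(env.close_job())"
```

```text
the job is handed in; nothing more can be done
None
```

The job is done as asked and handed in at about 34 s of the 64 s allowed; the hand-in gives no verdict.

**Wheel:** I pushed the blank two clicks clockwise with the shut fingers. In the top view the blank now stands two stops anticlockwise of the lens. That puts the second filter clockwise from the blank under the camera, with every visible cell at its stop. The cell under the lens is itself hidden by the camera.

**Tray:** I used the smaller of the two brown hooks (measured 157 mm against about 200 mm for the other). I caught the finger hole and drew the tray at about 30 mm/s with roughly 2 to 3 N. The force rose to about 8 N at the stop. The hole's final position fits 125 mm of travel in both cameras, and the fragment is visible in the tray. Only the hook touched the tray.

**Hook:** It is standing upright again, about 1 cm from where it started and well clear of the tray. It met the bench with about 12 N before I released it. The arm was then clear of everything, and I left the pot, scraper and brush alone.

**Check that disagreed:** The fingertips turned out to sit about 20 mm behind the stated tool point. I saw this in the pictures, and no contact came when I lowered below the disc's height. I allowed for the offset in both the wheel push and the hook grasp.

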